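# Complete the vial box and cover it

### The arm

A 6-joint arm with a two-finger parallel gripper is mounted at the origin on the work surface. World frame = base frame: x ahead of the robot, y to its left, z up, the work surface at z = 0. Lengths are in m, angles in rad, forces in N, time in s.
With the tool pointing down it reaches from about 0.3 to 0.875 m from the base axis. Payload 4.2 kg.
Tool frame: the origin (TCP) lies on the centre line of the jaws, within the pads' length; the fingertips stand 17 mm ahead of it and the grasp point (between the pads) lies 2 mm behind it; z points along the fingers, x is the direction in which the jaws open and shut, and the axes are right-handed (so a half turn about z gives the same grasp; the last joint's range is limited). The gripper opens to 85 mm and grips with 20 to 120 N. Pads are 22 mm wide; open, the fingers measure 114 mm over their backs; the gripper's body (76 mm by 85 mm) begins 54 mm behind the grasp point. The pads swing forward as they close: fully open they stand 13 mm farther back than shut.
Start: joints at [1.172, 0.32, 1.565, -0, 1.257, -0.02], TCP at [0.213, 0.534, 0.248] pointing down, gripper open.
Joint ranges: [-3.11, 3.11], [-0.84, 2.01], [0.21, 2.61], [-1.34, 4.49], [0.05, 2.63], [-2.56, 2.56]. Speed limits (rad/s): [2.57, 2.57, 3.14, 3.14, 3.14, 3.14].

### API

Orientations are given as a 3x3 rotation matrix whose columns are the frame's x, y, z axes.
In Python, from cell import env gives the robot as it stands. The module is installed in compiled form; this text tells all that it offers.
- The arm moves only by the tool send_rows, never from a script. Its argument "rows" is a list of rows, each an object of numbers: "ax", "ay", "az": the turn, a rotation vector about the tool's x, y, z in units of 8 degrees (1.0 is 8 degrees); "dx", "dy", "dz": the shift along the tool's x, y, z in units of 25 mm (1.0 is 25 mm); "grip": the closure, from -1 (fully open) to 1 (shut), so that 0 is half open. In form: [{"ax": .., "ay": .., "az": .., "dx": .., "dy": .., "dz": .., "grip": ..}, ...]. A call has 1 to 12 rows; each row shifts and turns the commanded pose from where the row before left it, along the tool's axes as they then stand; what a row does not reach is not made up. A row lasts 1/10 s, in which the tool goes at most 50 mm and 8.59 degrees, less where a joint would pass 70% of its speed; a pose out of reach is approached as far as the arm can. A call is refused whole if a number of a shift passes 1 or a number of a turn 1, either way. A call with a gripper value outside its range is refused whole. The fingers move at their own pace and stop on an object; "newtons" is the grip in N (left out, the last holds). Time passes only in rows, so rows that do not move let the fingers close. It gives the time, the measured TCP pose, the force and the opening at its end, in the units of the state.
- env.observe(): the state, without advancing time (a new reading comes with each control period).
- env.read_camera(name): name is "scene" or "side" or "wrist"; returns the picture (420x560x3 uint8, blue, green, red); there is no depth.
- env.camera_params(name): a dict with "camera_matrix" (3x3 intrinsics, pixels), "rvec" (rotation vector, rad) and "tvec" (3), from world to camera coordinates, as OpenCV has them; the wrist camera has in their place "tool_from_camera" (4x4, takes a point from camera to tool coordinates, whose origin is the TCP and whose axes are the tool frame's). Camera axes: x right, y down, z forward; pixel columns grow to the right and rows downward; lengths in m; the calibration is good to about 2 mm. A picture is of the moment at which its call begins: read the wrist's pose just before it. camera_params takes no time and is no camera call.
- env.sign_off(): hands the job in, once; it reports no verdict.
Trained networks look in the newest picture that a camera, given by its name, has taken for a name from the list of things; names that differ only in an ending like _2 or _b are one class to them, and where a whole thing is asked for, a point or a joint stands for the part that bears it (a point fixed in the world has none). Each returns a list of dicts, best first, with "confidence" (0 to 1); they miss things now and then, are a little off and sometimes report something else, mostly with a low value. They report only what shows in the picture. A call takes as long as a camera call. They do not tell look-alikes from the thing itself.
- env.spot_in(query, camera): "xyz" ([x, y, z] in m, in the coordinates of the camera as it stood for that picture, good to about 4 mm: the middle of the surface that is visible of it).
- env.cut_out(query, camera): "region" (420x560 bool, what is visible of it).
- env.landmark_of(query, camera): "xyz" ([x, y, z] in m, in the coordinates of the camera as it stood for that picture, good to about 4 mm: a listed point, or the origin of a listed thing).
The state is a dict: "time": time; "q": joint angles; "qd": joint speeds; "joint_torque": joint torques, N m; "eef_pos": TCP position; "eef_rot": TCP orientation; "contact_force": force on the tool from outside, world axes, zero at the start; "torque": the same for the moment, N m; "opening": finger opening in m.
Only numpy, scipy, OpenCV 4.12 (cv2) and the standard library are available. Lean on these libraries where they do the work, as an engineer would, in place of code of your own. Each camera call takes 0.05 s, during which the arm holds its last target.

### The job

Take the tall specimen vial out of the wooden stand, lower it into the one free hole of the black vial box until it stands on the bottom, and then set the white cover on the box, its two cut corners over the box's two cut corners, so that its rim sits fully down on the box's ledge all round; do not let either of them drop. Leave the short vial in the stand, the three other vials in the box, and the dish, the slide box and the loupe where they are.

Things in the scene. Friction and masses are not known exactly. Their poses are not given: they have to be found in the camera images.
- tall_mid (a point): The tall vial to be moved: a capped glass vial, a plain round cylinder 18 mm in diameter, 66 mm high, 30 g, foot edge bevelled 2 mm, grey cap of the same diameter. It stands in one end hole of the wooden stand (the short vial is in the other) and projects 36 mm above the stand's top. Point: its centre, half-way up. z: its axis, up.
- short_mid (a point): The short vial, to be left in the stand: same 18 mm diameter, but 50 mm high; it projects 20 mm above the stand's top. Point: its centre, 25 mm above its foot.
- vial_a_mid (a point): One of three vials already in the box, same as the tall vial (18 mm diameter, 66 mm high). Leave it. Point: its centre, half-way up.
- vial_b_mid (a point): Second of the three vials already in the box, as vial_a.
- vial_c_mid (a point): Third of the three vials already in the box, as vial_a.
- stand: Wooden stand, fixed to the bench, 130 (x) x 50 (y) x 40 (z) mm, three round holes in a row along its x at -42, 0 and +42 mm, each 20 mm in diameter and 30 mm deep with a 2 mm bevel; the middle one is empty. Origin: centre of its underside, on the bench; x along the row, z up.
- box: Black vial box, fixed. Foot 164 (x) x 74 (y) mm, 30 high; on it a deck block 146 x 56 mm rising to 40, leaving a flat 9 mm ledge all round. Both +x corners cut at 45 deg (14 mm on the deck). Four 20 mm round holes along x at -53, -21, 11, 43 mm, y 0, 30 deep, bevelled 2 mm; three hold vials, their tops 76 mm above the bench. Origin: centre of underside, on the bench; x to the cut-corner end, z up.
- free_hole (a point): The centre of the mouth of the box's one free hole, at the deck's top (40 mm above the bench, 30 mm above the hole's bottom, where a small paper disc shows). Which of the four holes is free differs from start to start.
- box_nose (a point): Point on the box's ledge (30 mm high) in the middle of its cut-corner end, 76.5 mm along the box's +x.
- box_tail (a point): Point on the box's ledge (30 mm high) in the middle of its square end, 76.5 mm along the box's -x.
- lid_grip (a point): White cover: hollow shell standing rim-down on the bench, 156 (x) x 66 (y) mm, 54 high, walls 3, roof 4, 120 g, both +x corners cut at 45 deg (17 mm). Grip ridge on the roof: 70 (x) x 16 (y) x 28 mm high, centred. 2 mm play all round the box's deck; end for end it does not go down. Point: ridge centre, 68 mm above the rim. x to the cut-corner end, z up. Seated: rim 30 mm above the bench.
- lid_nose (a point): Middle of the cover's rim (lower edge) at its cut-corner end, 76.5 mm along the cover's +x.
- lid_tail (a point): Middle of the cover's rim (lower edge) at its square end, 76.5 mm along the cover's -x.
- dish: Bystander: flat round glass dish, 92 mm in diameter, 18 mm high. Origin: centre of its underside.
- slidebox: Bystander: closed brown wooden slide box, 90 (x) x 110 (y) x 30 (z) mm. Origin: centre of its underside.
- loupe: Bystander: small dark metal loupe, standing, 38 mm in diameter, 36 mm high. Origin: centre of its underside.
Things that resemble listed ones, but are neither listed nor needed, are in the scene too. Leave any blue or yellow look-alike of the part that bears tall_mid alone. Of the things that look like the part that bears lid_grip, the larger one is meant.

How it is judged:
By the outcome, as a careful person would: the job done as asked, in the order asked, and still so for the second after the job is handed in, with the robot touching nothing.
It also fails if it takes over 58 s, if anything falls off the work surface, if the arm or the gripper's body presses on something with over 40 N, if the wrist force passes 120 N, or if a joint passes its speed limit or range.

## Working session

There is one attempt and no reset: what is moved stays moved. The work goes in short steps, Python scripts to look and compute and a tool call to move; the robot and the scene stay as the last step left them, time stands still between calls to the robot, and variables do not carry over. Pictures are saved under pics/ and viewed, and the job is handed in when it is done.

Besides the shell and the picture viewer there is one more tool, called after "Emit:" as name([rows], argument=value, ...), one row to a line, values as JSON. send_rows: Moves the arm, as the interface text tells. Its arguments: {"type":"object","properties":{"rows":{"type":"array","items":{"type":"object","properties":{"ax":{"type":"number"},"ay":{"type":"number"},"az":{"type":"number"},"dx":{"type":"number"},"dy":{"type":"number"},"dz":{"type":"number"},"grip":{"type":"number"}}}},"newtons":{"type":"number"}},"required":["rows"]}

```bash
mkdir -p pics; cat > h.py <<'E'
import numpy as np, cv2
from cell import env
def cam(name):
    p=env.camera_params(name); K=np.array(p["camera_matrix"])
    if "rvec" in p:
        R=cv2.Rodrigues(np.array(p["rvec"],float))[0]; t=np.array(p["tvec"],float).ravel()
        return K,R.T,-R.T@t   # Rwc, C
    s=env.observe(); T=np.array(p["tool_from_camera"]); R=np.array(s["eef_rot"])
    return K,R@T[:3,:3],R@T[:3,3]+np.array(s["eef_pos"])
def snap(name,fn=None):
    c=cam(name); im=np.array(env.read_camera(name))
    if fn: cv2.imwrite("pics/"+fn,im)
    return im,c
def toW(c,x): return c[1]@np.array(x)+c[2]
def proj(c,X):
    v=c[1].T@(np.array(X,float)-c[2]); u=c[0]@v; return u[:2]/u[2]
def ray(c,uv,z):
    d=c[1]@np.linalg.inv(c[0])@np.array([uv[0],uv[1],1.]); return c[2]+d*(z-c[2][2])/d[2]
E
python3 - <<'E'
from h import *
for n in("scene","side","wrist"):
    im,c=snap(n,n+"0.png")
    print(n,np.round(c[2],3),np.round(c[1][:,2],2))
    for q in ["tall_mid","short_mid","free_hole","box_nose","box_tail","lid_grip","lid_nose","lid_tail","stand","box","vial_a_mid"]:
        try:
            r=env.landmark_of(q,n)
            print(n,q,[(np.round(toW(c,d["xyz"]),3).tolist(),np.round(proj(c,toW(c,d["xyz"]))).tolist(),round(d["confidence"],2)) for d in r])
        except Exception as e: print(q,e)
print(env.observe()["time"])
E
```

```text
scene [ 1.106 -0.095  0.738] [-0.6   0.12 -0.79]
scene tall_mid [([0.671, -0.355, 0.031], [104.0, 267.0], 0.7), ([0.617, -0.293, 0.042], [135.0, 237.0], 0.56), ([0.679, -0.275, 0.031], [145.0, 265.0], 0.52)]
scene short_mid [([0.526, -0.302, 0.035], [134.0, 206.0], 0.4)]
scene free_hole []
scene box_nose [([0.513, 0.111, 0.03], [312.0, 181.0], 0.67), ([0.526, 0.041, 0.047], [284.0, 184.0], 0.54)]
scene box_tail [([0.535, -0.039, 0.029], [250.0, 196.0], 0.95), ([0.511, 0.107, 0.032], [310.0, 180.0], 0.52)]
scene lid_grip [([0.638, 0.396, 0.046], [448.0, 203.0], 0.7), ([0.516, 0.107, 0.027], [310.0, 183.0], 0.61), ([0.794, -0.021, -0.003], [278.0, 305.0], 0.61), ([0.519, 0.269, 0.067], [379.0, 165.0], 0.58)]
scene lid_nose [([0.596, 0.276, -0.002], [386.0, 208.0], 0.93), ([0.668, 0.352, -0.002], [428.0, 228.0], 0.74), ([0.524, 0.029, -0.001], [278.0, 197.0], 0.34)]
scene lid_tail [([0.601, 0.438, 0.001], [451.0, 200.0], 0.98), ([0.441, 0.255, -0.001], [358.0, 162.0], 0.7), ([0.618, -0.297, 0.045], [133.0, 237.0], 0.33)]
scene stand [([0.568, -0.298, 0.0], [139.0, 230.0], 0.79), ([0.515
[... 915 characters left out ...]
[266.0, 172.0], 0.82), ([0.667, 0.346, 0.005], [284.0, 153.0], 0.78), ([0.526, 0.03, 0.003], [255.0, 231.0], 0.55)]
side lid_tail [([0.445, 0.254, -0.002], [219.0, 182.0], 0.89), ([0.6, 0.441, -0.003], [260.0, 141.0], 0.74)]
side stand [([0.571, -0.298, 0.002], [297.0, 342.0], 0.91), ([0.734, -0.206, -0.001], [356.0, 294.0], 0.58)]
side box [([0.529, 0.034, -0.001], [256.0, 231.0], 0.73)]
side vial_a_mid [([0.531, -0.022, 0.045], [259.0, 235.0], 0.55)]
wrist [0.15  0.559 0.373] [ 0.25 -0.1  -0.96]
wrist tall_mid []
wrist short_mid []
wrist free_hole []
wrist box_nose []
wrist box_tail []
wrist lid_grip []
wrist lid_nose []
wrist lid_tail []
wrist stand []
wrist box []
wrist vial_a_mid []
1.8
```

View pics/scene0.png

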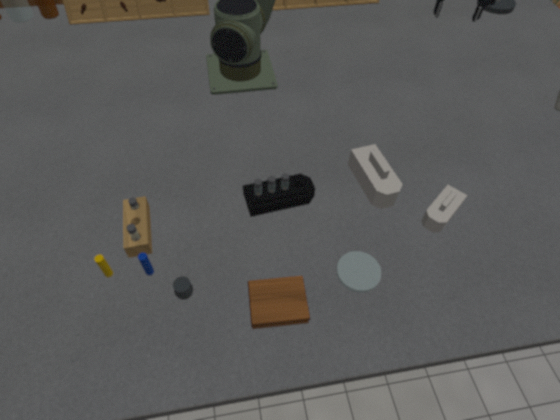

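View pics/side0.png

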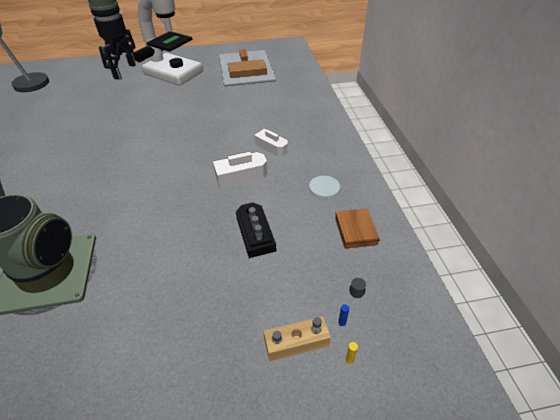

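```bash
python3 - <<'E'
import cv2
a=cv2.imread('pics/scene0.png');b=cv2.imread('pics/side0.png')
cv2.imwrite('pics/c1.png',cv2.hconcat([cv2.resize(a[170:320,60:193],(399,450),interpolation=2),cv2.resize(b[260:410,235:368],(399,450),interpolation=2)]))
cv2.imwrite('pics/c2.png',cv2.hconcat([cv2.resize(a[140:240,220:353],(399,300),interpolation=2),cv2.resize(b[160:260,195:328],(399,300),interpolation=2)]))
cv2.imwrite('pics/c3.png',cv2.hconcat([cv2.resize(a[120:240,335:468],(399,360),interpolation=2),cv2.resize(b[90:210,185:318],(399,360),interpolation=2)]))
E
```

```text
(no output)
```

View pics/c1.png

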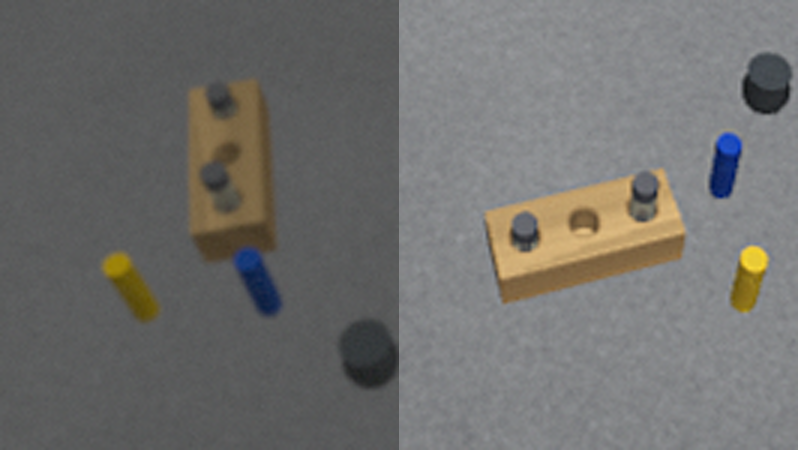

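View pics/c2.png

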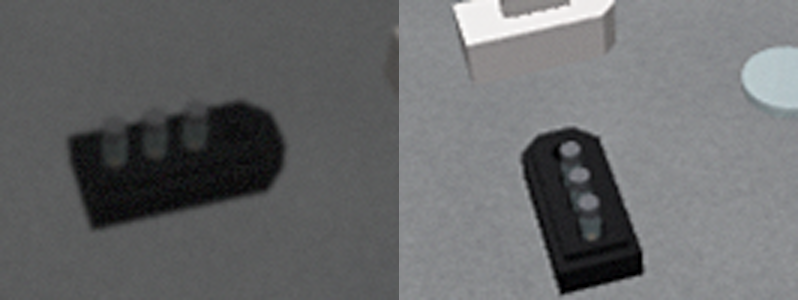

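View pics/c3.png

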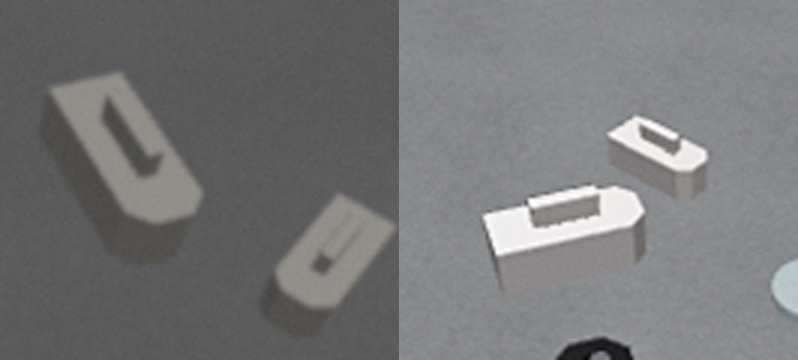

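```bash
cat >> h.py <<'E'
def plan(pos,yaw=None,dz_first=None):
    """delta to target in tool axes/units. yaw= world angle of tool x (tool down)"""
    s=env.observe(); R=np.array(s["eef_rot"]); p=np.array(s["eef_pos"])
    d=R.T@(np.array(pos)-p)/0.025
    y=np.arctan2(R[1,0],R[0,0]); 
    print("pos",np.round(p,4),"yaw",round(np.degrees(y),2),"tilt z",np.round(R[:,2],4),"open",s["opening"],"t",s["time"],"F",np.round(s["contact_force"],1))
    print("shift units (current tool axes)",np.round(d,2))
    if yaw is not None:
        a=(np.degrees(y)-yaw+180)%360-180
        print("az total units",round(a/8,2))
E
python3 - <<'E'
from h import *
plan([0.52,0.2,0.30],98)
s=env.observe(); print(np.round(s["eef_rot"],3),s["q"]); print(env.camera_params("wrist"))
E
```

```text
pos [0.2126 0.5343 0.2483] yaw 68.3 tilt z [ 0.e+00  1.e-04 -1.e+00] open 0.08566204939967376 t 1.8 F [ 0.1  1.  -0.9]
shift units (current tool axes) [-7.88 16.37 -2.07]
az total units -3.71
[[ 0.37   0.929  0.   ]
 [ 0.929 -0.37   0.   ]
 [ 0.     0.    -1.   ]] [ 1.17202422e+00  3.19622624e-01  1.56449365e+00 -1.75108186e-05
  1.25739522e+00 -2.00076119e-02]
{'camera_matrix': array([[337.27664737,   0.        , 280.58183121],
       [  0.        , 337.27664737, 211.65862089],
       [  0.        ,   0.        ,   1.        ]]), 'tool_from_camera': array([[ 9.99999906e-01,  2.01970313e-04, -3.84075951e-04,
         7.74547701e-05],
       [-9.21669278e-05,  9.63745060e-01,  2.66824756e-01,
        -6.77520954e-02],
       [ 4.24041980e-04, -2.66824696e-01,  9.63744988e-01,
        -1.24916899e-01],
       [ 0.00000000e+00,  0.00000000e+00,  0.00000000e+00,
         1.00000000e+00]])}
```

```bash
python3 - <<'E'
from h import *
plan([0.523,0.05,0.22],6.5)
E
```

```text
pos [0.2126 0.5343 0.2483] yaw 68.3 tilt z [ 0.e+00  1.e-04 -1.e+00] open 0.08566204939967376 t 1.8 F [ 0.1  1.  -0.9]
shift units (current tool axes) [-13.41  18.7    1.13]
az total units 7.72
```

Emit:
send_rows([
  {"dx": -0.67, "dy": 0.93, "dz": 0.06},
  {"dx": -0.67, "dy": 0.93, "dz": 0.06},
  {"dx": -0.67, "dy": 0.93, "dz": 0.06},
  {"dx": -0.67, "dy": 0.93, "dz": 0.06},
  {"dx": -0.67, "dy": 0.93, "dz": 0.06},
  {"dx": -0.67, "dy": 0.93, "dz": 0.06},
  {"dx": -0.67, "dy": 0.93, "dz": 0.06},
  {"dx": -0.67, "dy": 0.93, "dz": 0.06},
  {"dx": -0.67, "dy": 0.93, "dz": 0.06},
  {"dx": -0.67, "dy": 0.93, "dz": 0.06},
])

```text
schema error: expected keys ax, ay, az, dx, dy, dz, grip
```

Emit:
send_rows([
  {"dx": -0.67, "dy": 0.93, "dz": 0.06},
  {"dx": -0.67, "dy": 0.93, "dz": 0.06},
  {"dx": -0.67, "dy": 0.93, "dz": 0.06},
  {"dx": -0.67, "dy": 0.93, "dz": 0.06},
  {"dx": -0.67, "dy": 0.93, "dz": 0.06},
  {"dx": -0.67, "dy": 0.93, "dz": 0.06},
  {"dx": -0.67, "dy": 0.93, "dz": 0.06},
  {"dx": -0.67, "dy": 0.93, "dz": 0.06},
  {"dx": -0.67, "dy": 0.93, "dz": 0.06},
  {"dx": -0.67, "dy": 0.93, "dz": 0.06},
])

```text
schema error: expected keys ax, ay, az, dx, dy, dz, grip
```

Emit:
send_rows([
  {"az": 0.96},
  {"az": 0.96},
  {"az": 0.96},
  {"az": 0.96},
  {"az": 0.96},
  {"az": 0.96},
  {"az": 0.96},
  {"az": 1.0},
  {"az": 0},
  {"az": 0},
])

```text
schema error: expected keys ax, ay, az, dx, dy, dz, grip
```

```bash
python3 - <<'E'
from h import *
plan([0.523,0.05,0.22],6.5)
im,c=snap("wrist","wbox.png")
for q in ["free_hole","box_nose","box_tail","box","vial_a_mid"]:
    r=env.landmark_of(q,"wrist")
    print(q,[(np.round(toW(c,d["xyz"]),4).tolist(),np.round(proj(c,toW(c,d["xyz"]))).tolist(),round(d["confidence"],2)) for d in r])
E
```

```text
pos [0.2126 0.5343 0.2483] yaw 68.3 tilt z [ 0.e+00  1.e-04 -1.e+00] open 0.08566204939967376 t 1.8 F [ 0.1  1.  -0.9]
shift units (current tool axes) [-13.41  18.7    1.13]
az total units 7.72
free_hole []
box_nose []
box_tail []
box []
vial_a_mid []
```

View pics/wbox.png

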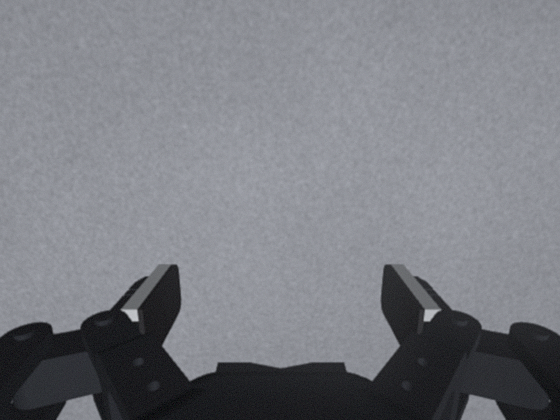

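Emit:
send_rows([
  {"ax": 0, "ay": 0, "az": 0, "dx": -0.67, "dy": 0.93, "dz": 0.06, "grip": -1},
  {"ax": 0, "ay": 0, "az": 0, "dx": -0.67, "dy": 0.93, "dz": 0.06, "grip": -1},
  {"ax": 0, "ay": 0, "az": 0, "dx": -0.67, "dy": 0.93, "dz": 0.06, "grip": -1},
  {"ax": 0, "ay": 0, "az": 0, "dx": -0.67, "dy": 0.93, "dz": 0.06, "grip": -1},
  {"ax": 0, "ay": 0, "az": 0, "dx": -0.67, "dy": 0.93, "dz": 0.06, "grip": -1},
  {"ax": 0, "ay": 0, "az": 0, "dx": -0.67, "dy": 0.93, "dz": 0.06, "grip": -1},
  {"ax": 0, "ay": 0, "az": 0, "dx": -0.67, "dy": 0.93, "dz": 0.06, "grip": -1},
  {"ax": 0, "ay": 0, "az": 0, "dx": -0.67, "dy": 0.93, "dz": 0.06, "grip": -1},
  {"ax": 0, "ay": 0, "az": 0, "dx": -0.67, "dy": 0.93, "dz": 0.06, "grip": -1},
  {"ax": 0, "ay": 0, "az": 0, "dx": -0.67, "dy": 0.93, "dz": 0.06, "grip": -1},
])

```text
time: 3.1
eef_pos: [0.3673, 0.2916, 0.2335]
eef_rot: [[0.37, 0.929, 0.0], [0.929, -0.37, 0.0], [0.001, 0.0, -1.0]]
contact_force: [0.4, -0.8, -0.4]
opening: 0.0851
```

Emit:
send_rows([
  {"ax": 0, "ay": 0, "az": 0, "dx": -0.67, "dy": 0.93, "dz": 0.06, "grip": -1},
  {"ax": 0, "ay": 0, "az": 0, "dx": -0.67, "dy": 0.93, "dz": 0.06, "grip": -1},
  {"ax": 0, "ay": 0, "az": 0, "dx": -0.67, "dy": 0.93, "dz": 0.06, "grip": -1},
  {"ax": 0, "ay": 0, "az": 0, "dx": -0.67, "dy": 0.93, "dz": 0.06, "grip": -1},
  {"ax": 0, "ay": 0, "az": 0, "dx": -0.67, "dy": 0.93, "dz": 0.06, "grip": -1},
  {"ax": 0, "ay": 0, "az": 0, "dx": -0.67, "dy": 0.93, "dz": 0.06, "grip": -1},
  {"ax": 0, "ay": 0, "az": 0, "dx": -0.67, "dy": 0.93, "dz": 0.06, "grip": -1},
  {"ax": 0, "ay": 0, "az": 0, "dx": -0.67, "dy": 0.93, "dz": 0.06, "grip": -1},
  {"ax": 0, "ay": 0, "az": 0, "dx": -0.67, "dy": 0.93, "dz": 0.06, "grip": -1},
  {"ax": 0, "ay": 0, "az": 0, "dx": -0.67, "dy": 0.93, "dz": 0.06, "grip": -1},
])

```text
time: 4.1
eef_pos: [0.5214, 0.05, 0.2183]
eef_rot: [[0.37, 0.929, 0.0], [0.929, -0.37, 0.0], [0.0, 0.0, -1.0]]
contact_force: [0.6, 0.5, 0.3]
opening: 0.0853
```

Emit:
send_rows([
  {"ax": 0, "ay": 0, "az": 0.96, "dx": 0, "dy": 0, "dz": 0, "grip": -1},
  {"ax": 0, "ay": 0, "az": 0.96, "dx": 0, "dy": 0, "dz": 0, "grip": -1},
  {"ax": 0, "ay": 0, "az": 0.96, "dx": 0, "dy": 0, "dz": 0, "grip": -1},
  {"ax": 0, "ay": 0, "az": 0.96, "dx": 0, "dy": 0, "dz": 0, "grip": -1},
  {"ax": 0, "ay": 0, "az": 0.96, "dx": 0, "dy": 0, "dz": 0, "grip": -1},
  {"ax": 0, "ay": 0, "az": 0.96, "dx": 0, "dy": 0, "dz": 0, "grip": -1},
  {"ax": 0, "ay": 0, "az": 0.96, "dx": 0, "dy": 0, "dz": 0, "grip": -1},
  {"ax": 0, "ay": 0, "az": 1.0, "dx": 0, "dy": 0, "dz": 0, "grip": -1},
  {"ax": 0, "ay": 0, "az": 0, "dx": 0, "dy": 0, "dz": 0, "grip": -1},
  {"ax": 0, "ay": 0, "az": 0, "dx": 0, "dy": 0, "dz": 0, "grip": -1},
])

```text
time: 5.1
eef_pos: [0.5208, 0.051, 0.2183]
eef_rot: [[0.993, 0.117, 0.0], [0.117, -0.993, 0.0], [0.0, -0.0, -1.0]]
contact_force: [-0.1, -0.8, 0.0]
opening: 0.0855
```

```bash
python3 - <<'E'
from h import *
plan([0.523,0.05,0.22],6.5)
im,c=snap("wrist","wbox1.png")
for q in ["free_hole","box_nose","box_tail","box","vial_a_mid"]:
    r=env.landmark_of(q,"wrist")
    print(q,[(np.round(toW(c,d["xyz"]),4).tolist(),np.round(proj(c,toW(c,d["xyz"]))).tolist(),round(d["confidence"],2)) for d in r])
E
```

```text
pos [0.5208 0.051  0.2183] yaw 6.7 tilt z [ 1.e-04  1.e-04 -1.e+00] open 0.08550390026337024 t 5.1 F [-0.1 -0.8  0. ]
shift units (current tool axes) [ 0.08  0.05 -0.07]
az total units 0.03
free_hole [([0.5229, 0.0771, 0.0382], [287.0, 166.0], 0.72)]
box_nose [([0.521, 0.1078, 0.0326], [289.0, 131.0], 0.62), ([0.5352, -0.0416, 0.0257], [284.0, 280.0], 0.31)]
box_tail [([0.5331, -0.0444, 0.0298], [282.0, 284.0], 0.84)]
box [([0.5235, 0.0782, 0.0378], [287.0, 165.0], 0.24)]
vial_a_mid [([0.532, -0.0175, 0.0423], [284.0, 265.0], 0.78), ([0.5325, -0.0453, 0.0315], [281.0, 285.0], 0.55)]
```

View pics/wbox1.png

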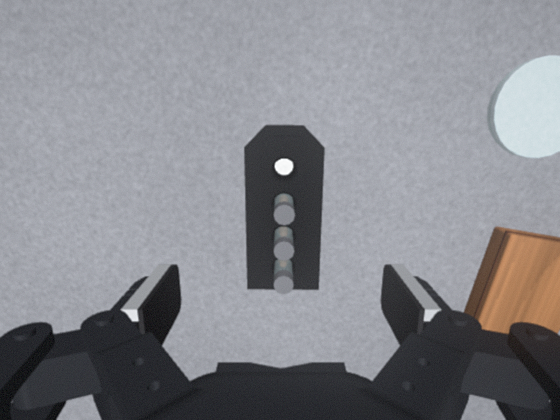

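```bash
cat >> h.py <<'E'
def poly(L,W,c):
    a,b=L/2,W/2
    return np.array([[-a,-b],[a-c,-b],[a,-b+c],[a,b-c],[a-c,b],[-a,b]])
def hullmask(c,P2,zs,x,y,th,sh=4):
    ct,st=np.cos(th),np.sin(th); pts=[]
    for z in zs:
        for p in P2: pts.append(proj(c,[x+ct*p[0]-st*p[1],y+st*p[0]+ct*p[1],z]))
    h=cv2.convexHull(np.array(pts,np.float32))
    m=np.zeros((420*sh,560*sh),np.uint8); cv2.fillConvexPoly(m,np.round((h+0.5)*sh-0.5).astype(np.int32),1); return m.astype(bool)
def fit(mask,c,P2,zs,x0,sh=4,ignore=None):
    from scipy.optimize import minimize
    M=cv2.resize(mask.astype(np.uint8),None,fx=sh,fy=sh,interpolation=0)>0
    I=np.ones_like(M) if ignore is None else ~(cv2.resize(ignore.astype(np.uint8),None,fx=sh,fy=sh,interpolation=0)>0)
    def f(v):
        m=hullmask(c,P2,zs,x0[0]+v[0]/1e3,x0[1]+v[1]/1e3,x0[2]+np.radians(v[2]),sh)
        return 1-(m&M&I).sum()/((m|M)&I).sum()
    r=minimize(f,[0,0,0],method="Nelder-Mead",options=dict(initial_simplex=[[0,0,0],[6,0,0],[0,6,0],[0,0,4]],xatol=.05,fatol=1e-5))
    v=r.x; return x0[0]+v[0]/1e3,x0[1]+v[1]/1e3,np.degrees(x0[2])+v[2],1-r.fun
E
python3 - <<'E'
from h import *
im=cv2.imread("pics/wbox1.png"); c=cam("wrist")
g=cv2.GaussianBlur(im,(3,3),0).max(2)
m=(g<90).astype(np.uint8); m[300:]=0
n,l,st,ce=cv2.connectedComponentsWithStats(m); 
k=[i for i in range(1,n) if l[140:160,255:320][..., ].ravel().tolist().count(i)>300][0]
m=(l==k).astype(np.uint8)
cs,_=cv2.findContours(m,cv2.RETR_EXTERNAL,cv2.CHAIN_APPROX_NONE); m=np.zeros_like(m); cv2.drawContours(m,cs,-1,1,-1)
print(st[k])
ig=np.zeros_like(m); ig[262:300,268:300]=1
r=fit(m,c,poly(.164,.074,.0193),[0,.03],(0.526,0.032,np.radians(96.5)),ignore=ig); print(r)
w=((im.min(2)>225)&(np.indices(m.shape)[0]<200)&(l!=0)|0)
w=np.zeros(m.shape,bool); w[150:185,265:305]=im[150:185,265:305].min(2)>200
ys,xs=np.nonzero(w); print("disc",xs.mean(),ys.mean(),len(xs),ray(c,(xs.mean(),ys.mean()),.01))
th=np.radians(r[2])
for q in (-53,-21,11,43): 
    X=np.array([r[0]+q/1e3*np.cos(th),r[1]+q/1e3*np.sin(th)]); print(q,X,proj(c,[*X,.04]),proj(c,[*X,.076]))
cv2.imwrite("pics/wb_c.png",cv2.resize(im[115:300,230:340],None,fx=4,fy=3.2,interpolation=2))
cv2.imwrite("pics/m.png",m*255)
E
```

```text
[ 245  126   79  163 9889]
(np.float64(0.5257735414809982), np.float64(0.03027422783717407), np.float64(96.54092410275788), np.float64(0.8651349202844146))
disc 283.5972850678733 166.15837104072398 221 [0.52100402 0.07320455 0.01      ]
-53 [ 0.53181092 -0.02238078] [283.38880985 268.60277774] [283.699729   286.27186331]
-21 [0.52816571 0.00941092] [283.48691014 237.77834347] [283.81895882 252.24716103]
11 [0.5245205  0.04120263] [283.59037071 205.26964102] [283.94551534 216.13163211]
43 [0.52087529 0.07299433] [283.69964321 170.93474868] [284.08009532 177.72644466]
```

View pics/wb_c.png

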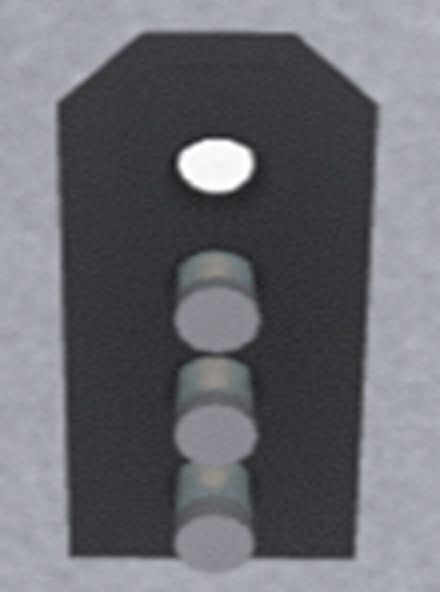

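```bash
python3 - <<'E'
from h import *
im=cv2.imread("pics/wbox1.png"); c=cam("wrist")
g=cv2.GaussianBlur(im,(3,3),0).max(2)
m=(g<90).astype(np.uint8); m[300:]=0
n,l,st,ce=cv2.connectedComponentsWithStats(m); 
k=[i for i in range(1,n) if (l[140:160,255:320]==i).sum()>300][0]
m=(l==k).astype(np.uint8); m[150:289,268:300]=1
ig=np.zeros_like(m); ig[285:300,270:298]=1
for z in ([0,.03],):
  r=fit(m,c,poly(.164,.074,.0193),z,(0.526,0.032,np.radians(96.5)),ignore=ig); print(r)
th=np.radians(r[2])
for q in (-53,-21,11,43): 
    X=np.array([r[0]+q/1e3*np.cos(th),r[1]+q/1e3*np.sin(th)]); print(q,X,proj(c,[*X,.04]),proj(c,[*X,.076]),proj(c,[*X,.01]))
for p in ((284.25,215),(284,251),(283.5,285)): print(ray(c,p,.076))
plan([0.6,-0.296,0.22],-87)
E
```

```text
(np.float64(0.5257950107727134), np.float64(0.03047082175523242), np.float64(96.35534599320025), np.float64(0.9675415364879684))
-53 [ 0.53166181 -0.02220347] [283.25866635 268.42140854] [283.55435701 286.07228157] [283.05590886 256.31806167]
-21 [0.52811959 0.00959988] [283.4620357 237.5874592] [283.79113598 252.03579405] [283.23755461 227.73217094]
11 [0.52457737 0.04140322] [283.67651911 205.068448  ] [284.04246773 215.90737288] [283.42828789 197.71616038]
43 [0.52103515 0.07320656] [283.90305322 170.72236265] [284.30973646 177.48804333] [283.62880816 166.15995562]
[0.52465594 0.04219661 0.076     ]
[0.52818524 0.01055854 0.076     ]
[ 0.53149327 -0.02117885  0.076     ]
pos [0.5208 0.0511 0.2183] yaw 6.58 tilt z [ 1.e-04  1.e-04 -1.e+00] open 0.08590640449729241 t 5.4 F [-0.2 -0.1 -0.2]
shift units (current tool axes) [ 1.56 14.15 -0.07]
az total units 11.7
```

Emit:
send_rows([
  {"ax": 0, "ay": 0, "az": 0, "dx": 0.12, "dy": 1, "dz": 0, "grip": -1},
  {"ax": 0, "ay": 0, "az": 0, "dx": 0.12, "dy": 1, "dz": 0, "grip": -1},
  {"ax": 0, "ay": 0, "az": 0, "dx": 0.12, "dy": 1, "dz": 0, "grip": -1},
  {"ax": 0, "ay": 0, "az": 0, "dx": 0.12, "dy": 1, "dz": 0, "grip": -1},
  {"ax": 0, "ay": 0, "az": 0, "dx": 0.12, "dy": 1, "dz": 0, "grip": -1},
  {"ax": 0, "ay": 0, "az": 0, "dx": 0.12, "dy": 1, "dz": 0, "grip": -1},
  {"ax": 0, "ay": 0, "az": 0, "dx": 0.12, "dy": 1, "dz": 0, "grip": -1},
  {"ax": 0, "ay": 0, "az": 0, "dx": 0.12, "dy": 1, "dz": 0, "grip": -1},
  {"ax": 0, "ay": 0, "az": 0, "dx": 0.12, "dy": 1, "dz": 0, "grip": -1},
  {"ax": 0, "ay": 0, "az": 0, "dx": 0.12, "dy": 1, "dz": 0, "grip": -1},
  {"ax": 0, "ay": 0, "az": 0, "dx": 0.12, "dy": 1, "dz": 0, "grip": -1},
  {"ax": 0, "ay": 0, "az": 0, "dx": 0.12, "dy": 1, "dz": 0, "grip": -1},
])

```text
time: 6.6
eef_pos: [0.5909, -0.2439, 0.2182]
eef_rot: [[0.993, 0.114, -0.0], [0.114, -0.993, 0.0], [-0.0, -0.0, -1.0]]
contact_force: [0.6, 0.4, -0.6]
opening: 0.0853
```

Emit:
send_rows([
  {"ax": 0, "ay": 0, "az": 0, "dx": 0.06, "dy": 1, "dz": 0, "grip": -1},
  {"ax": 0, "ay": 0, "az": 0, "dx": 0.06, "dy": 1, "dz": 0, "grip": -1},
])

```text
time: 6.8
eef_pos: [0.5995, -0.2932, 0.2181]
eef_rot: [[0.993, 0.114, -0.0], [0.114, -0.993, 0.0], [-0.0, -0.0, -1.0]]
contact_force: [0.5, 1.4, -0.3]
opening: 0.0853
```

Emit:
send_rows([
  {"ax": 0, "ay": 0, "az": 0.975, "dx": 0, "dy": 0, "dz": 0, "grip": -1},
  {"ax": 0, "ay": 0, "az": 0.975, "dx": 0, "dy": 0, "dz": 0, "grip": -1},
  {"ax": 0, "ay": 0, "az": 0.975, "dx": 0, "dy": 0, "dz": 0, "grip": -1},
  {"ax": 0, "ay": 0, "az": 0.975, "dx": 0, "dy": 0, "dz": 0, "grip": -1},
  {"ax": 0, "ay": 0, "az": 0.975, "dx": 0, "dy": 0, "dz": 0, "grip": -1},
  {"ax": 0, "ay": 0, "az": 0.975, "dx": 0, "dy": 0, "dz": 0, "grip": -1},
  {"ax": 0, "ay": 0, "az": 0.975, "dx": 0, "dy": 0, "dz": 0, "grip": -1},
  {"ax": 0, "ay": 0, "az": 0.975, "dx": 0, "dy": 0, "dz": 0, "grip": -1},
  {"ax": 0, "ay": 0, "az": 0.975, "dx": 0, "dy": 0, "dz": 0, "grip": -1},
  {"ax": 0, "ay": 0, "az": 0.975, "dx": 0, "dy": 0, "dz": 0, "grip": -1},
  {"ax": 0, "ay": 0, "az": 0.975, "dx": 0, "dy": 0, "dz": 0, "grip": -1},
  {"ax": 0, "ay": 0, "az": 0.975, "dx": 0, "dy": 0, "dz": 0, "grip": -1},
])

```text
time: 8.0
eef_pos: [0.5994, -0.2922, 0.2181]
eef_rot: [[0.046, -0.999, -0.0], [-0.999, -0.046, 0.0], [-0.0, 0.0, -1.0]]
contact_force: [0.3, -0.6, 0.5]
opening: 0.0854
```

Emit:
send_rows([
  {"ax": 0, "ay": 0, "az": 0, "dx": 0, "dy": 0, "dz": 0, "grip": -1},
  {"ax": 0, "ay": 0, "az": 0, "dx": 0, "dy": 0, "dz": 0, "grip": -1},
])

```text
time: 8.2
eef_pos: [0.5994, -0.2922, 0.2182]
eef_rot: [[0.054, -0.999, -0.0], [-0.999, -0.054, 0.0], [-0.0, 0.0, -1.0]]
contact_force: [0.2, -0.5, -0.1]
opening: 0.0852
```

```bash
python3 - <<'E'
from h import *
plan([0.614,-0.296,0.13],-87)
im,c=snap("wrist","wst.png")
for q in ["tall_mid","short_mid","stand"]:
    r=env.landmark_of(q,"wrist")
    print(q,[(np.round(toW(c,d["xyz"]),4).tolist(),np.round(proj(c,toW(c,d["xyz"]))).tolist(),round(d["confidence"],2)) for d in r])
np.savez("wst.npz",K=c[0],R=c[1],C=c[2])
E
```

```text
pos [ 0.5994 -0.2922  0.2182] yaw -86.89 tilt z [-1.e-04  2.e-04 -1.e+00] open 0.0852363118175646 t 8.2 F [ 0.2 -0.5 -0.1]
shift units (current tool axes) [ 0.18 -0.58  3.53]
az total units 0.01
tall_mid [([0.6759, -0.2735, 0.0267], [264.0, 107.0], 0.93), ([0.6141, -0.2959, 0.0407], [286.0, 179.0], 0.81), ([0.7358, -0.2023, -0.0031], [192.0, 36.0], 0.68), ([0.6699, -0.3569, 0.0306], [357.0, 119.0], 0.57)]
short_mid [([0.5252, -0.2979, 0.0355], [282.0, 267.0], 0.98)]
stand [([0.573, -0.2991, -0.0017], [286.0, 210.0], 0.74)]
```

View pics/wst.png

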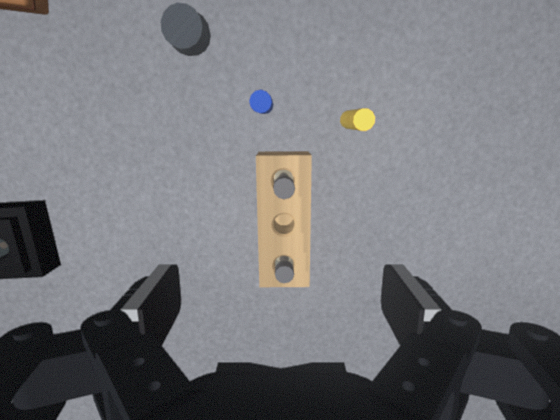

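```bash
python3 - <<'E'
from h import *
im=cv2.imread("pics/wst.png"); d=np.load("wst.npz"); c=(d["K"],d["R"],d["C"])
cv2.imwrite("pics/wst_c.png",cv2.resize(im[145:295,245:325],None,fx=5,fy=4,interpolation=2))
g=cv2.cvtColor(im,cv2.COLOR_BGR2HSV)
m=((g[...,1]>60)&(g[...,0]>8)&(g[...,0]<25)).astype(np.uint8); m[:,:250]=0; m[:,318:]=0; m[:148]=0; m[292:]=0
m=cv2.morphologyEx(m,cv2.MORPH_CLOSE,np.ones((3,3)))
cs,_=cv2.findContours(m,cv2.RETR_EXTERNAL,2); m[:]=0; cv2.drawContours(m,cs,-1,1,-1)
r=fit(m,c,poly(.13,.05,0),[0,.04],(0.57,-0.298,np.radians(3))); print(r)
th=np.radians(r[2])
for q,z in ((42,.076),(42,.04),(0,.04),(-42,.06)):
    X=[r[0]+q/1e3*np.cos(th),r[1]+q/1e3*np.sin(th),z]; print(q,np.round(X,4),np.round(proj(c,X),1))
E
```

```text
(np.float64(0.5702702695684319), np.float64(-0.29661768998243826), np.float64(3.8383486669580913), np.float64(0.9742076277375399))
42 [ 0.6122 -0.2938  0.076 ] [283.5 188.5]
42 [ 0.6122 -0.2938  0.04  ] [283.2 180.5]
0 [ 0.5703 -0.2966  0.04  ] [283.6 224.6]
-42 [ 0.5284 -0.2994  0.06  ] [284.3 274.8]
```

View pics/wst_c.png

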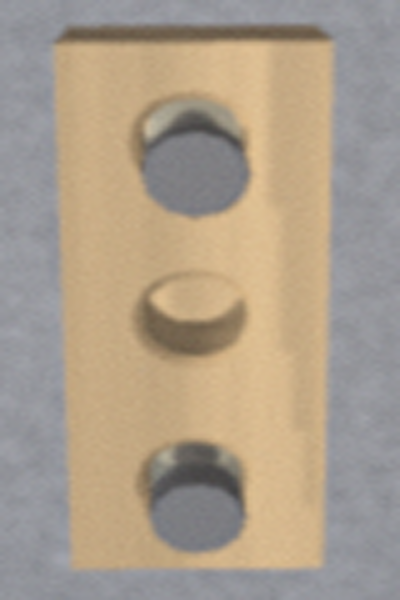

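```bash
python3 - <<'E'
from h import *
plan([0.6124,-0.2942,0.062],-86.2)
E
```

```text
pos [ 0.5994 -0.2922  0.2183] yaw -86.99 tilt z [ 0.e+00  1.e-04 -1.e+00] open 0.08565650866381734 t 8.4 F [-0.2 -0.2 -0. ]
shift units (current tool axes) [ 0.11 -0.52  6.25]
az total units -0.1
```

Emit:
send_rows([
  {"ax": 0, "ay": 0, "az": -0.1, "dx": 0.06, "dy": -0.26, "dz": 0.8, "grip": -1},
  {"ax": 0, "ay": 0, "az": 0, "dx": 0.05, "dy": -0.26, "dz": 0.8, "grip": -1},
  {"ax": 0, "ay": 0, "az": 0, "dx": 0, "dy": 0, "dz": 0.8, "grip": -1},
  {"ax": 0, "ay": 0, "az": 0, "dx": 0, "dy": 0, "dz": 0.8, "grip": -1},
  {"ax": 0, "ay": 0, "az": 0, "dx": 0, "dy": 0, "dz": 0.8, "grip": -1},
  {"ax": 0, "ay": 0, "az": 0, "dx": 0, "dy": 0, "dz": 0.8, "grip": -1},
  {"ax": 0, "ay": 0, "az": 0, "dx": 0, "dy": 0, "dz": 0.8, "grip": -1},
  {"ax": 0, "ay": 0, "az": 0, "dx": 0, "dy": 0, "dz": 0.4, "grip": -1},
  {"ax": 0, "ay": 0, "az": 0, "dx": 0, "dy": 0, "dz": 0.25, "grip": -1},
  {"ax": 0, "ay": 0, "az": 0, "dx": 0, "dy": 0, "dz": 0, "grip": -1},
  {"ax": 0, "ay": 0, "az": 0, "dx": 0, "dy": 0, "dz": 0, "grip": -1},
], newtons=35)

```text
time: 9.5
eef_pos: [0.6131, -0.2945, 0.0629]
eef_rot: [[0.065, -0.998, 0.002], [-0.998, -0.065, -0.001], [0.001, -0.001, -1.0]]
contact_force: [0.1, -0.1, -0.3]
opening: 0.0855
```

```bash
python3 - <<'E'
from h import *
plan([0.6124,-0.2942,0.062],-86.2)
im,c=snap("wrist","w3.png")
print(proj(c,[0.6124,-0.2942,.076]))
E
```

```text
pos [ 0.6131 -0.2945  0.0629] yaw -86.25 tilt z [ 1.5e-03 -6.0e-04 -1.0e+00] open 0.08551312119575179 t 9.5 F [ 0.1 -0.1 -0.3]
shift units (current tool axes) [-0.01  0.03  0.04]
az total units -0.01
[279.98366364 307.39647149]
```

View pics/w3.png

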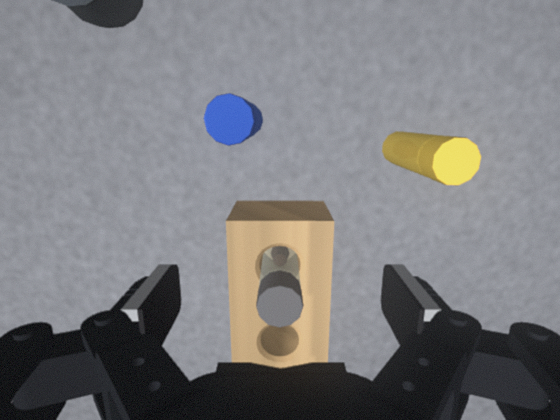

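```bash
python3 - <<'E'
from h import *
im=cv2.imread("pics/w3.png"); 
cv2.imwrite("pics/w3_c.png",cv2.resize(im[225:365,220:340],None,fx=5,fy=4,interpolation=2))
E
```

```text
(no output)
```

View pics/w3_c.png

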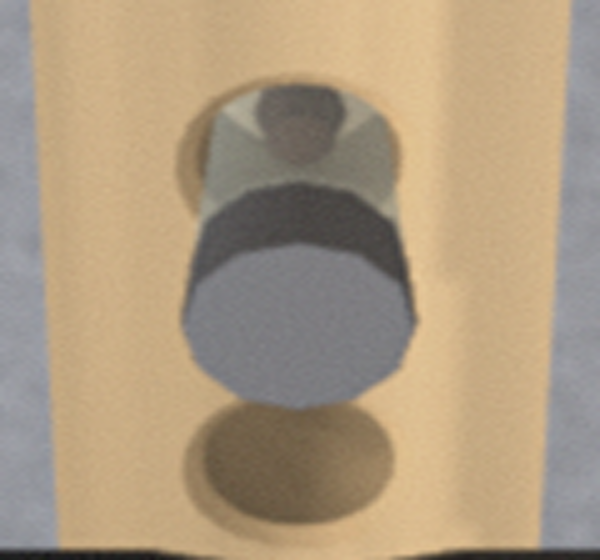

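Emit:
send_rows([
  {"ax": 0, "ay": 0, "az": 0, "dx": 0, "dy": 0, "dz": 0, "grip": 1},
  {"ax": 0, "ay": 0, "az": 0, "dx": 0, "dy": 0, "dz": 0, "grip": 1},
  {"ax": 0, "ay": 0, "az": 0, "dx": 0, "dy": 0, "dz": 0, "grip": 1},
  {"ax": 0, "ay": 0, "az": 0, "dx": 0, "dy": 0, "dz": 0, "grip": 1},
  {"ax": 0, "ay": 0, "az": 0, "dx": 0, "dy": 0, "dz": 0, "grip": 1},
  {"ax": 0, "ay": 0, "az": 0, "dx": 0, "dy": 0, "dz": 0, "grip": 1},
  {"ax": 0, "ay": 0, "az": 0, "dx": 0, "dy": 0, "dz": 0, "grip": 1},
  {"ax": 0, "ay": 0, "az": 0, "dx": 0, "dy": 0, "dz": 0, "grip": 1},
  {"ax": 0, "ay": 0, "az": 0, "dx": 0, "dy": 0, "dz": 0, "grip": 1},
  {"ax": 0, "ay": 0, "az": 0, "dx": 0, "dy": 0, "dz": 0, "grip": 1},
], newtons=35)

```text
time: 10.55
eef_pos: [0.6126, -0.2943, 0.0622]
eef_rot: [[0.065, -0.998, 0.0], [-0.998, -0.065, -0.0], [0.0, -0.0, -1.0]]
contact_force: [-0.7, 0.5, 3.3]
opening: 0.0168
```

Emit:
send_rows([
  {"ax": 0, "ay": 0, "az": 0, "dx": 0, "dy": 0, "dz": -0.2, "grip": 1},
  {"ax": 0, "ay": 0, "az": 0, "dx": 0, "dy": 0, "dz": -0.4, "grip": 1},
  {"ax": 0, "ay": 0, "az": 0, "dx": 0, "dy": 0, "dz": -0.6, "grip": 1},
  {"ax": 0, "ay": 0, "az": 0, "dx": 0, "dy": 0, "dz": -0.7, "grip": 1},
  {"ax": 0, "ay": 0, "az": 0, "dx": 0, "dy": 0, "dz": -0.7, "grip": 1},
  {"ax": 0, "ay": 0, "az": 0, "dx": 0, "dy": 0, "dz": -0.7, "grip": 1},
  {"ax": 0, "ay": 0, "az": 0, "dx": 0, "dy": 0, "dz": -0.6, "grip": 1},
  {"ax": 0, "ay": 0, "az": 0, "dx": 0, "dy": 0, "dz": -0.3, "grip": 1},
])

```text
time: 11.35
eef_pos: [0.6133, -0.2946, 0.1701]
eef_rot: [[0.065, -0.998, 0.004], [-0.998, -0.065, -0.002], [0.002, -0.004, -1.0]]
contact_force: [0.1, -0.7, -0.2]
opening: 0.0168
```

```bash
python3 - <<'E'
from h import *
plan([0.521,0.0737,0.166],6.4)
im,c=snap("wrist","w4.png")
b,_=snap("side","s4.png")
cv2.imwrite("pics/w4c.png",cv2.hconcat([im[200:420,140:420],b[200:420,180:460]]))
E
```

```text
pos [ 0.6133 -0.2946  0.1701] yaw -86.27 tilt z [ 0.0038 -0.0018 -1.    ] open 0.016847854219774985 t 11.35 F [ 0.1 -0.7 -0.2]
shift units (current tool axes) [-14.94   2.73   0.12]
az total units -11.58
```

View pics/w4c.png

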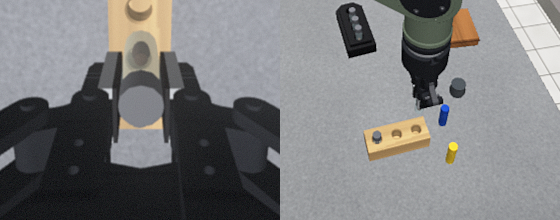

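Emit:
send_rows([
  {"ax": 0, "ay": 0, "az": 0, "dx": -0.5, "dy": 0.09, "dz": 0, "grip": 1},
  {"ax": 0, "ay": 0, "az": 0, "dx": -0.94, "dy": 0.17, "dz": 0, "grip": 1},
  {"ax": 0, "ay": 0, "az": 0, "dx": -0.94, "dy": 0.17, "dz": 0, "grip": 1},
  {"ax": 0, "ay": 0, "az": 0, "dx": -0.94, "dy": 0.17, "dz": 0, "grip": 1},
  {"ax": 0, "ay": 0, "az": 0, "dx": -0.94, "dy": 0.17, "dz": 0, "grip": 1},
  {"ax": 0, "ay": 0, "az": 0, "dx": -0.94, "dy": 0.17, "dz": 0, "grip": 1},
  {"ax": 0, "ay": 0, "az": 0, "dx": -0.94, "dy": 0.17, "dz": 0, "grip": 1},
  {"ax": 0, "ay": 0, "az": 0, "dx": -0.94, "dy": 0.17, "dz": 0, "grip": 1},
  {"ax": 0, "ay": 0, "az": 0, "dx": -0.94, "dy": 0.17, "dz": 0, "grip": 1},
  {"ax": 0, "ay": 0, "az": 0, "dx": -0.94, "dy": 0.17, "dz": 0, "grip": 1},
  {"ax": 0, "ay": 0, "az": 0, "dx": -0.94, "dy": 0.17, "dz": 0, "grip": 1},
  {"ax": 0, "ay": 0, "az": 0, "dx": -0.94, "dy": 0.17, "dz": 0, "grip": 1},
])

```text
time: 12.65
eef_pos: [0.5443, -0.0253, 0.166]
eef_rot: [[0.065, -0.998, -0.003], [-0.998, -0.065, 0.001], [-0.001, 0.002, -1.0]]
contact_force: [-0.1, 0.8, -0.8]
opening: 0.0169
```

Emit:
send_rows([
  {"ax": 0, "ay": 0, "az": -0.5, "dx": -0.94, "dy": 0.17, "dz": 0, "grip": 1},
  {"ax": 0, "ay": 0, "az": -0.9, "dx": -0.94, "dy": 0.17, "dz": 0, "grip": 1},
  {"ax": 0, "ay": 0, "az": -0.9, "dx": -0.94, "dy": 0.17, "dz": 0, "grip": 1},
  {"ax": 0, "ay": 0, "az": -0.9, "dx": -0.94, "dy": 0.17, "dz": 0, "grip": 1},
  {"ax": 0, "ay": 0, "az": -0.9, "dx": 0, "dy": 0, "dz": 0, "grip": 1},
  {"ax": 0, "ay": 0, "az": -0.9, "dx": 0, "dy": 0, "dz": 0, "grip": 1},
  {"ax": 0, "ay": 0, "az": -0.9, "dx": 0, "dy": 0, "dz": 0, "grip": 1},
  {"ax": 0, "ay": 0, "az": -0.9, "dx": 0, "dy": 0, "dz": 0, "grip": 1},
  {"ax": 0, "ay": 0, "az": -0.9, "dx": 0, "dy": 0, "dz": 0, "grip": 1},
  {"ax": 0, "ay": 0, "az": -0.9, "dx": 0, "dy": 0, "dz": 0, "grip": 1},
  {"ax": 0, "ay": 0, "az": -0.9, "dx": 0, "dy": 0, "dz": 0, "grip": 1},
  {"ax": 0, "ay": 0, "az": -0.9, "dx": 0, "dy": 0, "dz": 0, "grip": 1},
])

```text
time: 13.85
eef_pos: [0.5084, 0.0612, 0.1661]
eef_rot: [[0.999, -0.048, -0.003], [-0.048, -0.999, 0.0], [-0.003, 0.0, -1.0]]
contact_force: [0.1, -0.4, -0.4]
opening: 0.0169
```

```bash
python3 - <<'E'
from h import *
plan([0.521,0.0737,0.166],6.4)
E
```

```text
pos [0.5084 0.0612 0.1661] yaw -2.75 tilt z [-2.7e-03  1.0e-04 -1.0e+00] open 0.01690095786199918 t 13.85 F [ 0.1 -0.4 -0.4]
shift units (current tool axes) [ 0.48 -0.52  0.  ]
az total units -1.14
```

Emit:
send_rows([
  {"ax": 0, "ay": 0, "az": 0, "dx": 0.48, "dy": -0.52, "dz": 0, "grip": 1},
  {"ax": 0, "ay": 0, "az": -0.55, "dx": 0, "dy": 0, "dz": 0, "grip": 1},
  {"ax": 0, "ay": 0, "az": -0.55, "dx": 0, "dy": 0, "dz": 0, "grip": 1},
  {"ax": 0, "ay": 0, "az": 0, "dx": 0, "dy": 0, "dz": 0, "grip": 1},
  {"ax": 0, "ay": 0, "az": 0, "dx": 0, "dy": 0, "dz": 0, "grip": 1},
  {"ax": 0, "ay": 0, "az": 0, "dx": 0, "dy": 0, "dz": 0, "grip": 1},
])

```text
time: 14.45
eef_pos: [0.522, 0.0731, 0.1667]
eef_rot: [[0.995, 0.099, -0.001], [0.099, -0.995, 0.0], [-0.001, -0.0, -1.0]]
contact_force: [0.4, -0.3, -0.4]
opening: 0.0168
```

```bash
python3 - <<'E'
from h import *
plan([0.521,0.0737,0.125],6.4)
im,c=snap("wrist","w5.png")
a,ca=snap("scene","a5.png"); b,cb=snap("side","b5.png")
X=[0.521,0.0737,.04]; print(proj(c,X),proj(ca,X),proj(cb,X))
cv2.imwrite("pics/w5c.png",cv2.hconcat([cv2.resize(a[110:220,220:353],(399,330),interpolation=2),cv2.resize(b[130:240,195:328],(399,330),interpolation=2)]))
E
```

```text
pos [0.522  0.0731 0.1667] yaw 5.68 tilt z [-8.e-04  1.e-04 -1.e+00] open 0.016762287898331205 t 14.45 F [ 0.4 -0.3 -0.4]
shift units (current tool axes) [-0.04 -0.03  1.67]
az total units -0.09
[279.72193524 208.254657  ] [297.26780218 182.87594727] [250.10639308 210.39236162]
```

View pics/w5.png

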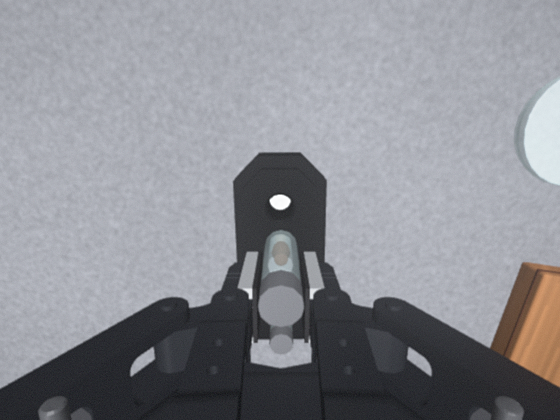

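View pics/w5c.png

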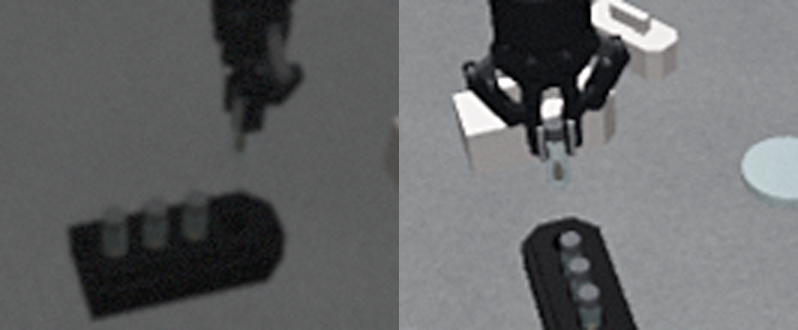

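```bash
python3 - <<'E'
from h import *
im=cv2.imread("pics/w5.png"); c=cam("wrist"); s=env.observe(); p=np.array(s["eef_pos"])
w=np.zeros(im.shape[:2],bool); w[185:220,260:300]=im[185:220,260:300].min(2)>190
ys,xs=np.nonzero(w); uv=(xs.mean(),ys.mean()); print(uv,len(xs),ray(c,uv,.01))
zt=p[2]+.0138; print("cap pred",proj(c,[p[0],p[1],zt]),"foot",proj(c,[p[0],p[1],zt-.066]))
cv2.imwrite("pics/w5d.png",cv2.resize(im[180:360,220:340],None,fx=5,fy=3.3,interpolation=2))
E
```

```text
(np.float64(279.6830357142857), np.float64(201.58035714285714)) 224 [0.52152142 0.07145892 0.01      ]
cap pred [280.9307412  307.49757879] foot [280.88938457 243.69766308]
```

View pics/w5d.png

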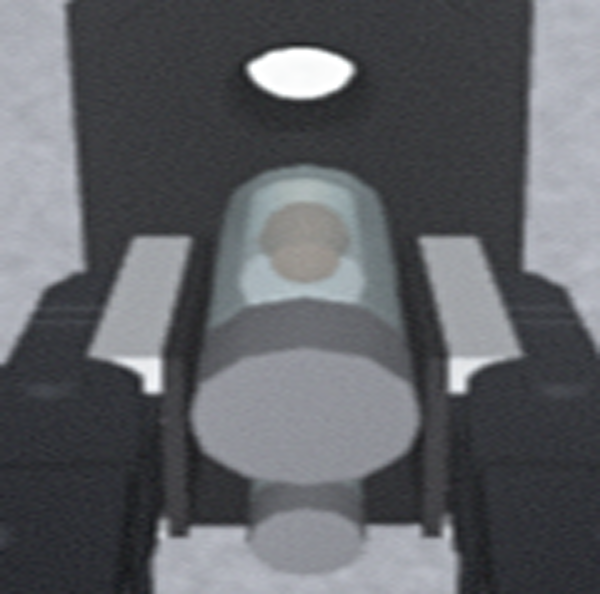

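```bash
python3 - <<'E'
from h import *
c=cam("wrist"); im=cv2.imread("pics/w5.png")
print(im[190:214,280].min(1)); print(im[155:182,284].min(1) if 0 else "")
i1=cv2.imread("pics/wbox1.png"); print(i1[152:182,284].min(1))
for v in (193,194,195): print(v,ray(c,(280,v),.038))
for v in (207,208,209): print(v,ray(c,(280,v),.01))
# wbox1 camera
T=np.array(env.camera_params("wrist")["tool_from_camera"]); y=np.radians(6.65)
R=np.array([[np.cos(y),np.sin(y),0],[np.sin(y),-np.cos(y),0],[0,0,-1]]); c1=(c[0],R@T[:3,:3],R@T[:3,3]+np.array([.5208,.0510,.2183]))
for v in (157,158,159): print(v,ray(c1,(284,v),.038))
for v in (173,174,175): print(v,ray(c1,(284,v),.01))
E
```

```text
[ 59  58  50  41 138 255 255 252 250 247 246 248 250 250 249 250 251 254
 255 196  85  46  48  48]

[ 49  55  54  56  51  48 133 239 248 247 248 249 247 244 241 242 244 245
 244 245 250 253 207 108  44  39  46  39  43  50]
193 [0.52050368 0.08509287 0.038     ]
194 [0.52058162 0.08430962 0.038     ]
195 [0.52065969 0.0835251  0.038     ]
207 [0.52227007 0.06668957 0.01      ]
208 [0.52235861 0.06579988 0.01      ]
209 [0.52244728 0.06490874 0.01      ]
157 [0.51967663 0.08513859 0.038     ]
158 [0.51978256 0.08425165 0.038     ]
159 [0.51988865 0.08336331 0.038     ]
173 [0.52217309 0.06641954 0.01      ]
174 [0.5222917  0.06542636 0.01      ]
175 [0.5224105  0.06443159 0.01      ]
```

Emit:
send_rows([
  {"ax": 0, "ay": 0, "az": -0.08, "dx": -0.03, "dy": -0.03, "dz": 0.4, "grip": 1},
  {"ax": 0, "ay": 0, "az": 0, "dx": 0, "dy": 0, "dz": 0.6, "grip": 1},
  {"ax": 0, "ay": 0, "az": 0, "dx": 0, "dy": 0, "dz": 0.6, "grip": 1},
  {"ax": 0, "ay": 0, "az": 0, "dx": 0, "dy": 0, "dz": 0.6, "grip": 1},
  {"ax": 0, "ay": 0, "az": 0, "dx": 0, "dy": 0, "dz": 0.4, "grip": 1},
  {"ax": 0, "ay": 0, "az": 0, "dx": 0, "dy": 0, "dz": 0, "grip": 1},
  {"ax": 0, "ay": 0, "az": 0, "dx": 0, "dy": 0, "dz": 0, "grip": 1},
])

```text
time: 15.3
eef_pos: [0.5219, 0.0737, 0.102]
eef_rot: [[0.994, 0.111, 0.0], [0.111, -0.994, 0.0], [0.0, -0.0, -1.0]]
contact_force: [-0.4, 0.5, 0.5]
opening: 0.017
```

```bash
python3 - <<'E'
from h import *
plan([0.5212,0.0738,0.0622],6.4)
im,c=snap("wrist","w6.png")
p=np.array(env.observe()["eef_pos"])
print(proj(c,[.5212,.0742,.04]),proj(c,[p[0],p[1],p[2]+.0138]),proj(c,[p[0],p[1],p[2]-.0522]))
cv2.imwrite("pics/w6d.png",cv2.resize(im[150:340,215:345],None,fx=5,fy=3.1,interpolation=2))
b,cb=snap("side","b6.png"); cv2.imwrite("pics/b6c.png",cv2.resize(b[160:260,195:305],None,fx=6,fy=5,interpolation=2))
E
```

```text
pos [0.5219 0.0737 0.102 ] yaw 6.38 tilt z [ 0.e+00  1.e-04 -1.e+00] open 0.0169670924456332 t 15.3 F [-0.4  0.5  0.5]
shift units (current tool axes) [-0.03 -0.01  1.59]
az total units -0.0
[279.85794245 236.74117636] [281.76698294 308.02800047] [281.42668925 243.89557526]
```

View pics/w6d.png

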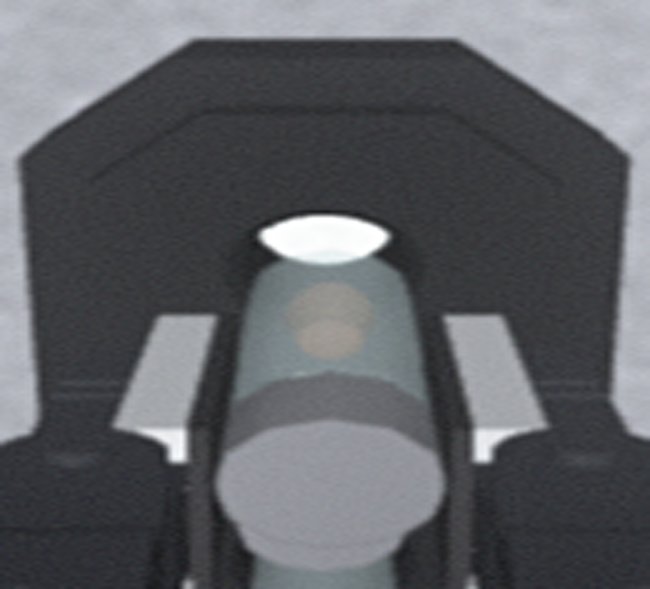

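View pics/b6c.png

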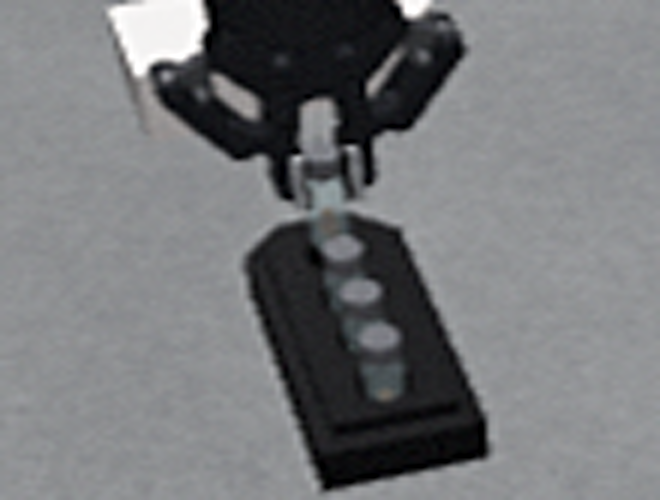

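Emit:
send_rows([
  {"ax": 0, "ay": 0, "az": 0, "dx": -0.03, "dy": 0, "dz": 0.1, "grip": 1},
  {"ax": 0, "ay": 0, "az": 0, "dx": 0, "dy": 0, "dz": 0.2, "grip": 1},
  {"ax": 0, "ay": 0, "az": 0, "dx": 0, "dy": 0, "dz": 0.2, "grip": 1},
  {"ax": 0, "ay": 0, "az": 0, "dx": 0, "dy": 0, "dz": 0.2, "grip": 1},
  {"ax": 0, "ay": 0, "az": 0, "dx": 0, "dy": 0, "dz": 0.1, "grip": 1},
])

```text
time: 15.9
eef_pos: [0.5206, 0.0735, 0.0813]
eef_rot: [[0.994, 0.111, -0.001], [0.111, -0.994, -0.0], [-0.001, -0.0, -1.0]]
contact_force: [-0.2, -1.1, -0.5]
opening: 0.0171
```

Emit:
send_rows([
  {"ax": 0, "ay": 0, "az": 0, "dx": 0, "dy": 0, "dz": 0.2, "grip": 1},
  {"ax": 0, "ay": 0, "az": 0, "dx": 0, "dy": 0, "dz": 0.2, "grip": 1},
  {"ax": 0, "ay": 0, "az": 0, "dx": 0, "dy": 0, "dz": 0.18, "grip": 1},
  {"ax": 0, "ay": 0, "az": 0, "dx": 0, "dy": 0, "dz": 0.1, "grip": 1},
  {"ax": 0, "ay": 0, "az": 0, "dx": 0, "dy": 0, "dz": 0.04, "grip": 1},
  {"ax": 0, "ay": 0, "az": 0, "dx": 0, "dy": 0, "dz": 0, "grip": 1},
])

```text
time: 16.5
eef_pos: [0.521, 0.0736, 0.0639]
eef_rot: [[0.994, 0.111, -0.0], [0.111, -0.994, 0.0], [-0.0, -0.0, -1.0]]
contact_force: [0.1, 0.2, 0.6]
opening: 0.0168
```

Emit:
send_rows([
  {"ax": 0, "ay": 0, "az": 0, "dx": 0, "dy": 0, "dz": 0.04, "grip": 1},
  {"ax": 0, "ay": 0, "az": 0, "dx": 0, "dy": 0, "dz": 0.03, "grip": 1},
  {"ax": 0, "ay": 0, "az": 0, "dx": 0, "dy": 0, "dz": 0, "grip": 1},
])

```text
time: 16.8
eef_pos: [0.521, 0.0736, 0.0623]
eef_rot: [[0.994, 0.111, 0.0], [0.111, -0.994, 0.0], [0.0, -0.0, -1.0]]
contact_force: [-0.5, -0.7, 0.7]
opening: 0.017
```

Emit:
send_rows([
  {"ax": 0, "ay": 0, "az": 0, "dx": 0, "dy": 0, "dz": 0.03, "grip": 1},
  {"ax": 0, "ay": 0, "az": 0, "dx": 0, "dy": 0, "dz": 0, "grip": 1},
])

```text
time: 17.0
eef_pos: [0.5211, 0.0736, 0.0622]
eef_rot: [[0.994, 0.111, 0.0], [0.111, -0.994, 0.0], [0.0, -0.0, -1.0]]
contact_force: [-1.7, -0.1, 4.1]
opening: 0.0169
```

Emit:
send_rows([
  {"ax": 0, "ay": 0, "az": 0, "dx": 0, "dy": 0, "dz": 0, "grip": 0.4},
  {"ax": 0, "ay": 0, "az": 0, "dx": 0, "dy": 0, "dz": 0, "grip": 0.1},
  {"ax": 0, "ay": 0, "az": 0, "dx": 0, "dy": 0, "dz": 0, "grip": -0.5},
  {"ax": 0, "ay": 0, "az": 0, "dx": 0, "dy": 0, "dz": 0, "grip": -1},
  {"ax": 0, "ay": 0, "az": 0, "dx": 0, "dy": 0, "dz": 0, "grip": -1},
  {"ax": 0, "ay": 0, "az": 0, "dx": 0, "dy": 0, "dz": 0, "grip": -1},
  {"ax": 0, "ay": 0, "az": 0, "dx": 0, "dy": 0, "dz": 0, "grip": -1},
  {"ax": 0, "ay": 0, "az": 0, "dx": 0, "dy": 0, "dz": -0.3, "grip": -1},
  {"ax": 0, "ay": 0, "az": 0, "dx": 0, "dy": 0, "dz": -0.8, "grip": -1},
  {"ax": 0, "ay": 0, "az": 0, "dx": 0, "dy": 0, "dz": -1, "grip": -1},
  {"ax": 0, "ay": 0, "az": 0, "dx": 0, "dy": 0, "dz": -1, "grip": -1},
  {"ax": 0, "ay": 0, "az": 0, "dx": 0, "dy": 0, "dz": -1, "grip": -1},
])

```text
time: 18.2
eef_pos: [0.5209, 0.0736, 0.1656]
eef_rot: [[0.994, 0.111, 0.001], [0.111, -0.994, 0.0], [0.001, -0.0, -1.0]]
contact_force: [0.0, 0.3, -0.4]
opening: 0.085
```

Emit:
send_rows([
  {"ax": 0, "ay": 0, "az": 0, "dx": 0, "dy": 0, "dz": -0.9, "grip": -1},
  {"ax": 0, "ay": 0, "az": 0, "dx": 0, "dy": 0, "dz": -0.9, "grip": -1},
  {"ax": 0, "ay": 0, "az": 0, "dx": 0, "dy": 0.5, "dz": -0.3, "grip": -1},
  {"ax": 0, "ay": 0, "az": 0, "dx": 0, "dy": 0.5, "dz": 0, "grip": -1},
  {"ax": 0, "ay": 0, "az": 0, "dx": 0, "dy": 0, "dz": 0, "grip": -1},
  {"ax": 0, "ay": 0, "az": 0, "dx": 0, "dy": 0, "dz": 0, "grip": -1},
])

```text
time: 18.8
eef_pos: [0.5231, 0.048, 0.2152]
eef_rot: [[0.994, 0.11, -0.003], [0.11, -0.994, 0.0], [-0.003, -0.0, -1.0]]
contact_force: [0.4, 1.1, -0.4]
opening: 0.0848
```

```bash
python3 - <<'E'
from h import *
plan([0.52,0.264,0.22],-82)
im,c=snap("wrist","w7.png")
for q in (-53,-21,11,43):
    th=np.radians(96.36); print(proj(c,[.5258+q/1e3*np.cos(th),.0313+q/1e3*np.sin(th),.076]))
cv2.imwrite("pics/w7d.png",cv2.resize(im[100:320,210:360],None,fx=4,fy=2.7,interpolation=2))
np.savez("w7.npz",K=c[0],R=c[1],C=c[2])
E
```

```text
pos [0.5231 0.048  0.2152] yaw 6.29 tilt z [-2.7e-03  2.0e-04 -1.0e+00] open 0.08476251536842255 t 18.8 F [ 0.4  1.1 -0.4]
shift units (current tool axes) [ 0.82 -8.6  -0.19]
az total units 11.04
[282.34179636 283.58091636]
[282.3544769  248.97142203]
[282.36794735 212.20597662]
[282.3822839  173.07665076]
```

View pics/w7d.png

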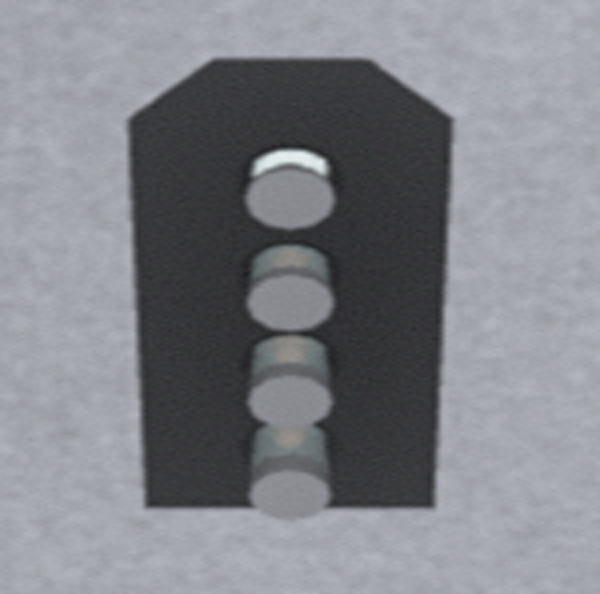

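Emit:
send_rows([
  {"ax": 0, "ay": 0, "az": 0, "dx": 0.09, "dy": -0.95, "dz": 0, "grip": -1},
  {"ax": 0, "ay": 0, "az": 0, "dx": 0.09, "dy": -0.95, "dz": 0, "grip": -1},
  {"ax": 0, "ay": 0, "az": 0, "dx": 0.09, "dy": -0.95, "dz": 0, "grip": -1},
  {"ax": 0, "ay": 0, "az": 0, "dx": 0.09, "dy": -0.95, "dz": 0, "grip": -1},
  {"ax": 0, "ay": 0, "az": 0, "dx": 0.09, "dy": -0.95, "dz": 0, "grip": -1},
  {"ax": 0, "ay": 0, "az": 0, "dx": 0.09, "dy": -0.95, "dz": 0, "grip": -1},
  {"ax": 0, "ay": 0, "az": 0, "dx": 0.09, "dy": -0.95, "dz": 0, "grip": -1},
  {"ax": 0, "ay": 0, "az": 0, "dx": 0.09, "dy": -0.95, "dz": 0, "grip": -1},
  {"ax": 0, "ay": 0, "az": 0, "dx": 0.09, "dy": -0.95, "dz": 0, "grip": -1},
])

```text
time: 19.75
eef_pos: [0.5195, 0.2645, 0.2155]
eef_rot: [[0.994, 0.112, -0.002], [0.112, -0.994, -0.001], [-0.002, 0.0, -1.0]]
contact_force: [0.9, -0.2, -0.0]
opening: 0.0853
```

Emit:
send_rows([
  {"ax": 0, "ay": 0, "az": 0.92, "dx": 0, "dy": 0, "dz": 0, "grip": -1},
  {"ax": 0, "ay": 0, "az": 0.92, "dx": 0, "dy": 0, "dz": 0, "grip": -1},
  {"ax": 0, "ay": 0, "az": 0.92, "dx": 0, "dy": 0, "dz": 0, "grip": -1},
  {"ax": 0, "ay": 0, "az": 0.92, "dx": 0, "dy": 0, "dz": 0, "grip": -1},
  {"ax": 0, "ay": 0, "az": 0.92, "dx": 0, "dy": 0, "dz": 0, "grip": -1},
  {"ax": 0, "ay": 0, "az": 0.92, "dx": 0, "dy": 0, "dz": 0, "grip": -1},
  {"ax": 0, "ay": 0, "az": 0.92, "dx": 0, "dy": 0, "dz": 0, "grip": -1},
  {"ax": 0, "ay": 0, "az": 0.92, "dx": 0, "dy": 0, "dz": 0, "grip": -1},
  {"ax": 0, "ay": 0, "az": 0.92, "dx": 0, "dy": 0, "dz": 0, "grip": -1},
  {"ax": 0, "ay": 0, "az": 0.92, "dx": 0, "dy": 0, "dz": 0, "grip": -1},
  {"ax": 0, "ay": 0, "az": 0.92, "dx": 0, "dy": 0, "dz": 0, "grip": -1},
  {"ax": 0, "ay": 0, "az": 0.92, "dx": 0, "dy": 0, "dz": 0, "grip": -1},
])

```text
time: 20.95
eef_pos: [0.5196, 0.2635, 0.2155]
eef_rot: [[0.135, -0.991, -0.002], [-0.991, -0.135, -0.001], [0.0, 0.002, -1.0]]
contact_force: [0.5, 0.2, -0.2]
opening: 0.0857
```

Emit:
send_rows([
  {"ax": 0, "ay": 0, "az": 0, "dx": 0, "dy": 0, "dz": 0, "grip": -1},
  {"ax": 0, "ay": 0, "az": 0, "dx": 0, "dy": 0, "dz": 0, "grip": -1},
])

```text
time: 21.15
eef_pos: [0.5199, 0.2635, 0.2159]
eef_rot: [[0.143, -0.99, -0.001], [-0.99, -0.143, -0.0], [0.0, 0.001, -1.0]]
contact_force: [-0.2, 0.7, -1.1]
opening: 0.0854
```

```bash
python3 - <<'E'
from h import *
plan([0.52,0.264,0.22],-82)
im,c=snap("wrist","w8.png")
for q in ["lid_grip","lid_nose","lid_tail"]:
    r=env.landmark_of(q,"wrist")
    print(q,[(np.round(toW(c,d["xyz"]),4).tolist(),np.round(proj(c,toW(c,d["xyz"]))).tolist(),round(d["confidence"],2)) for d in r])
np.savez("w8.npz",K=c[0],R=c[1],C=c[2])
E
```

```text
pos [0.5199 0.2635 0.2159] yaw -81.78 tilt z [-1.2e-03 -4.0e-04 -1.0e+00] open 0.0854248122085412 t 21.15 F [-0.2  0.7 -1.1]
shift units (current tool axes) [-0.02 -0.01 -0.16]
az total units 0.03
lid_grip [([0.5186, 0.2693, 0.0647], [274.0, 201.0], 0.92), ([0.6371, 0.3949, 0.047], [136.0, 29.0], 0.79)]
lid_nose [([0.6731, 0.3501, -0.004], [210.0, 7.0], 0.86)]
lid_tail [([0.5995, 0.4381, -0.0008], [110.0, 78.0], 0.81), ([0.527, 0.0098, 0.0426], [552.0, 226.0], 0.35)]
```

View pics/w8.png

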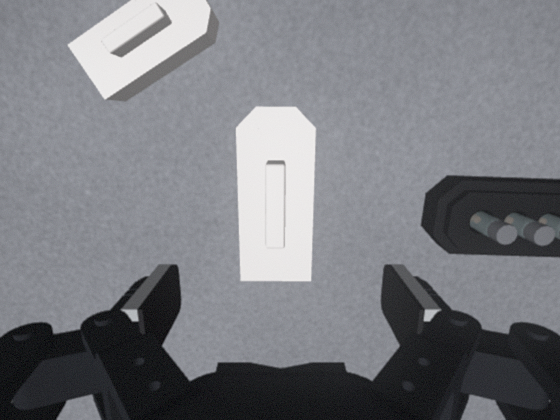

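```bash
python3 - <<'E'
from h import *
im=cv2.imread("pics/w8.png"); d=np.load("w8.npz"); c=(d["K"],d["R"],d["C"])
g=cv2.GaussianBlur(im,(3,3),0).min(2); print(g[200,225:330:3],g[90:120:2,275],g[270:295:2,275])
m=(g>165).astype(np.uint8); m[:,:225]=0;m[:,330:]=0;m[:95]=0;m[292:]=0
cs,_=cv2.findContours(m,cv2.RETR_EXTERNAL,2); m[:]=0; cv2.drawContours(m,[max(cs,key=cv2.contourArea)],-1,1,-1)
r=fit(m,c,poly(.156,.066,.017),[0.054],(0.519,0.266,np.radians(8.2))); print("roof",r)
r2=fit(m,c,poly(.156,.066,.017),[0,0.054],(0.519,0.266,np.radians(8.2))); print("full",r2)
th=np.radians(r[2])
for s in (-35,35):
  for b in (-8,8): print(s,b,np.round(proj(c,[r[0]+s/1e3*np.cos(th)-b/1e3*np.sin(th),r[1]+s/1e3*np.sin(th)+b/1e3*np.cos(th),.082]),1))
cv2.imwrite("pics/w8d.png",cv2.resize(im[95:295,225:330],None,fx=5,fy=3,interpolation=2))
plan([r[0],r[1],.066],r[2]-90)
E
```

```text
[151 147 143 145 176 231 231 231 232 232 232 232 232 227 230 233 233 232
 232 230 210 233 233 233 232 233 232 232 232 226 151 149 148 150 151] [146 147 149 147 149 148 146 142 182 233 233 233 234 233 233] [230 230 230 229 230 209 150 146 147 144 141 143 146]
roof (np.float64(0.5180767073437884), np.float64(0.2679495904964014), np.float64(7.961328130328965), np.float64(0.9751141703620358))
full (np.float64(0.5180767073437884), np.float64(0.2679495904964014), np.float64(7.961328130328965), np.float64(0.9751141703620358))
-35 -8 [284.5 248.7]
-35 8 [265.  248.7]
35 -8 [285.2 163.4]
35 8 [264.3 163.3]
pos [0.5201 0.2634 0.2164] yaw -81.88 tilt z [-2.e-04 -0.e+00 -1.e+00] open 0.08521852454863002 t 21.35 F [0.2 0.6 0.1]
shift units (current tool axes) [-0.19  0.05  6.02]
az total units 0.02
```

View pics/w8d.png

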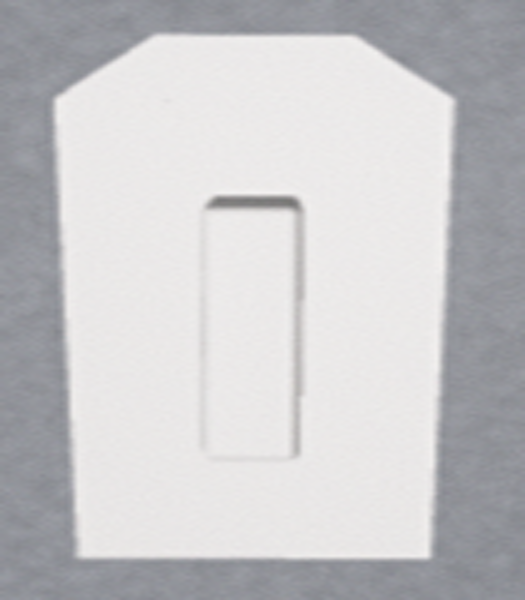

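Emit:
send_rows([
  {"ax": 0, "ay": 0, "az": 0.02, "dx": -0.1, "dy": 0.03, "dz": 0.7, "grip": -1},
  {"ax": 0, "ay": 0, "az": 0, "dx": -0.09, "dy": 0.02, "dz": 0.8, "grip": -1},
  {"ax": 0, "ay": 0, "az": 0, "dx": 0, "dy": 0, "dz": 0.8, "grip": -1},
  {"ax": 0, "ay": 0, "az": 0, "dx": 0, "dy": 0, "dz": 0.8, "grip": -1},
  {"ax": 0, "ay": 0, "az": 0, "dx": 0, "dy": 0, "dz": 0.8, "grip": -1},
  {"ax": 0, "ay": 0, "az": 0, "dx": 0, "dy": 0, "dz": 0.8, "grip": -1},
  {"ax": 0, "ay": 0, "az": 0, "dx": 0, "dy": 0, "dz": 0.6, "grip": -1},
  {"ax": 0, "ay": 0, "az": 0, "dx": 0, "dy": 0, "dz": 0.3, "grip": -1},
  {"ax": 0, "ay": 0, "az": 0, "dx": 0, "dy": 0, "dz": 0, "grip": -1},
  {"ax": 0, "ay": 0, "az": 0, "dx": 0, "dy": 0, "dz": 0, "grip": -1},
  {"ax": 0, "ay": 0, "az": 0, "dx": 0, "dy": 0, "dz": 0, "grip": -1},
], newtons=80)

```text
time: 22.45
eef_pos: [0.5189, 0.2683, 0.0776]
eef_rot: [[0.138, -0.99, 0.002], [-0.99, -0.138, 0.001], [-0.001, -0.002, -1.0]]
contact_force: [0.4, 0.9, 0.4]
opening: 0.0855
```

```bash
python3 - <<'E'
from h import *
plan([.5181,.2679,.0735],-82.04)
im,c=snap("wrist","w9.png"); th=np.radians(7.96)
for s in (-35,35):
  for b in (-8,8): print(s,b,np.round(proj(c,[.5181+s/1e3*np.cos(th)-b/1e3*np.sin(th),.2679+s/1e3*np.sin(th)+b/1e3*np.cos(th),.082]),1))
E
```

```text
pos [0.5189 0.2683 0.0776] yaw -82.09 tilt z [ 0.0019  0.001  -1.    ] open 0.08551981873375278 t 22.45 F [0.4 0.9 0.4]
shift units (current tool axes) [0.01 0.03 0.16]
az total units -0.01
-35 -8 [300.3 369.7]
-35 8 [262.8 369.7]
35 -8 [303.1 211.3]
35 8 [260.  211.3]
```

View pics/w9.png

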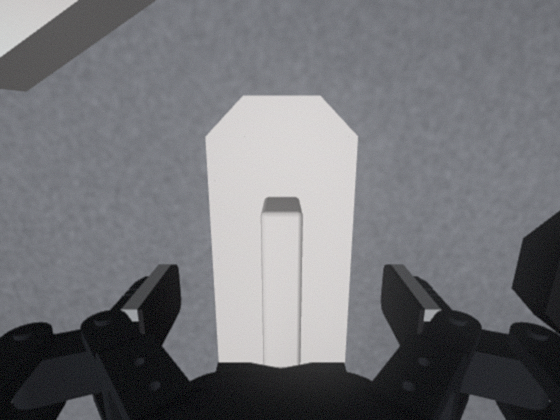

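Emit:
send_rows([
  {"ax": 0, "ay": 0, "az": 0, "dx": 0, "dy": 0.02, "dz": 0.12, "grip": -1},
  {"ax": 0, "ay": 0, "az": 0, "dx": 0, "dy": 0, "dz": 0, "grip": 0},
  {"ax": 0, "ay": 0, "az": 0, "dx": 0, "dy": 0, "dz": 0, "grip": 0.5},
  {"ax": 0, "ay": 0, "az": 0, "dx": 0, "dy": 0, "dz": 0, "grip": 1},
  {"ax": 0, "ay": 0, "az": 0, "dx": 0, "dy": 0, "dz": 0, "grip": 1},
  {"ax": 0, "ay": 0, "az": 0, "dx": 0, "dy": 0, "dz": 0, "grip": 1},
  {"ax": 0, "ay": 0, "az": 0, "dx": 0, "dy": 0, "dz": 0, "grip": 1},
  {"ax": 0, "ay": 0, "az": 0, "dx": 0, "dy": 0, "dz": 0, "grip": 1},
  {"ax": 0, "ay": 0, "az": 0, "dx": 0, "dy": 0, "dz": 0, "grip": 1},
  {"ax": 0, "ay": 0, "az": 0, "dx": 0, "dy": 0, "dz": 0, "grip": 1},
  {"ax": 0, "ay": 0, "az": 0, "dx": 0, "dy": 0, "dz": 0, "grip": 1},
], newtons=80)

```text
time: 23.6
eef_pos: [0.5179, 0.2679, 0.0738]
eef_rot: [[0.137, -0.991, 0.0], [-0.991, -0.137, 0.0], [-0.0, -0.0, -1.0]]
contact_force: [0.6, -0.9, 2.7]
opening: 0.0143
```

Emit:
send_rows([
  {"ax": 0, "ay": 0, "az": 0, "dx": 0, "dy": 0, "dz": -0.15, "grip": 1},
  {"ax": 0, "ay": 0, "az": 0, "dx": 0, "dy": 0, "dz": -0.3, "grip": 1},
  {"ax": 0, "ay": 0, "az": 0, "dx": 0, "dy": 0, "dz": -0.5, "grip": 1},
  {"ax": 0, "ay": 0, "az": 0, "dx": 0, "dy": 0, "dz": -0.6, "grip": 1},
  {"ax": 0, "ay": 0, "az": 0, "dx": 0, "dy": 0, "dz": -0.6, "grip": 1},
  {"ax": 0, "ay": 0, "az": 0, "dx": 0, "dy": 0, "dz": -0.6, "grip": 1},
  {"ax": 0, "ay": 0, "az": 0, "dx": 0, "dy": 0, "dz": -0.6, "grip": 1},
  {"ax": 0, "ay": 0, "az": 0, "dx": 0, "dy": 0, "dz": -0.5, "grip": 1},
  {"ax": 0, "ay": 0, "az": 0, "dx": 0, "dy": 0, "dz": -0.3, "grip": 1},
  {"ax": 0, "ay": 0, "az": 0, "dx": 0, "dy": 0, "dz": 0, "grip": 1},
  {"ax": 0, "ay": 0, "az": 0, "dx": 0, "dy": 0, "dz": 0, "grip": 1},
])

```text
time: 24.7
eef_pos: [0.5175, 0.2678, 0.177]
eef_rot: [[0.137, -0.991, -0.001], [-0.991, -0.137, -0.0], [0.0, 0.001, -1.0]]
contact_force: [-0.6, 0.3, -1.6]
opening: 0.0143
```

```bash
python3 - <<'E'
from h import *
plan([.5258,.0313,.180],6.36)
im,c=snap("wrist","w10.png")
E
```

```text
pos [0.5175 0.2678 0.177 ] yaw -82.1 tilt z [-6.e-04 -2.e-04 -1.e+00] open 0.014320080144661265 t 24.7 F [-0.6  0.3 -1.6]
shift units (current tool axes) [ 9.41  0.97 -0.12]
az total units -11.06
```

View pics/w10.png

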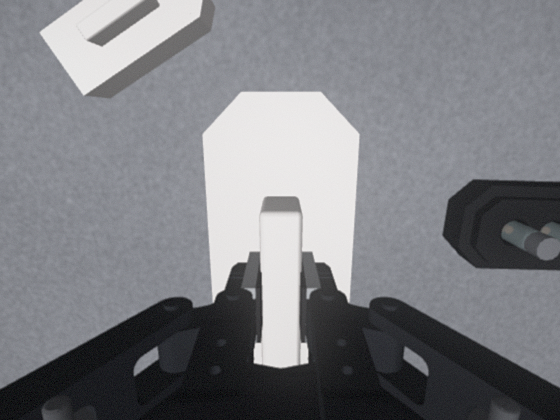

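Emit:
send_rows([
  {"ax": 0, "ay": 0, "az": 0, "dx": 0.4, "dy": 0.04, "dz": 0, "grip": 1},
  {"ax": 0, "ay": 0, "az": 0, "dx": 0.82, "dy": 0.08, "dz": 0, "grip": 1},
  {"ax": 0, "ay": 0, "az": 0, "dx": 0.82, "dy": 0.08, "dz": 0, "grip": 1},
  {"ax": 0, "ay": 0, "az": 0, "dx": 0.82, "dy": 0.08, "dz": 0, "grip": 1},
  {"ax": 0, "ay": 0, "az": 0, "dx": 0.82, "dy": 0.08, "dz": 0, "grip": 1},
  {"ax": 0, "ay": 0, "az": 0, "dx": 0.82, "dy": 0.08, "dz": 0, "grip": 1},
  {"ax": 0, "ay": 0, "az": 0, "dx": 0.82, "dy": 0.08, "dz": 0, "grip": 1},
  {"ax": 0, "ay": 0, "az": 0, "dx": 0.82, "dy": 0.08, "dz": 0, "grip": 1},
  {"ax": 0, "ay": 0, "az": 0, "dx": 0.82, "dy": 0.08, "dz": 0, "grip": 1},
  {"ax": 0, "ay": 0, "az": 0, "dx": 0.82, "dy": 0.08, "dz": 0, "grip": 1},
  {"ax": 0, "ay": 0, "az": 0, "dx": 0.82, "dy": 0.09, "dz": 0, "grip": 1},
  {"ax": 0, "ay": 0, "az": 0, "dx": 0.82, "dy": 0.09, "dz": 0, "grip": 1},
])

```text
time: 25.95
eef_pos: [0.5262, 0.0299, 0.1767]
eef_rot: [[0.137, -0.991, -0.001], [-0.991, -0.137, -0.0], [0.0, 0.001, -1.0]]
contact_force: [0.1, -0.3, -2.1]
opening: 0.0146
```

Emit:
send_rows([
  {"ax": 0, "ay": 0, "az": -0.5, "dx": 0, "dy": 0, "dz": 0, "grip": 1},
  {"ax": 0, "ay": 0, "az": -0.98, "dx": 0, "dy": 0, "dz": 0, "grip": 1},
  {"ax": 0, "ay": 0, "az": -0.98, "dx": 0, "dy": 0, "dz": 0, "grip": 1},
  {"ax": 0, "ay": 0, "az": -0.98, "dx": 0, "dy": 0, "dz": 0, "grip": 1},
  {"ax": 0, "ay": 0, "az": -0.98, "dx": 0, "dy": 0, "dz": 0, "grip": 1},
  {"ax": 0, "ay": 0, "az": -0.98, "dx": 0, "dy": 0, "dz": 0, "grip": 1},
  {"ax": 0, "ay": 0, "az": -0.98, "dx": 0, "dy": 0, "dz": 0, "grip": 1},
  {"ax": 0, "ay": 0, "az": -0.98, "dx": 0, "dy": 0, "dz": 0, "grip": 1},
  {"ax": 0, "ay": 0, "az": -0.98, "dx": 0, "dy": 0, "dz": 0, "grip": 1},
  {"ax": 0, "ay": 0, "az": -0.98, "dx": 0, "dy": 0, "dz": 0, "grip": 1},
  {"ax": 0, "ay": 0, "az": -0.98, "dx": 0, "dy": 0, "dz": 0, "grip": 1},
  {"ax": 0, "ay": 0, "az": -0.76, "dx": 0, "dy": 0, "dz": 0, "grip": 1},
])

```text
time: 27.15
eef_pos: [0.5262, 0.0307, 0.1767]
eef_rot: [[0.993, 0.116, -0.001], [0.116, -0.993, -0.0], [-0.002, 0.0, -1.0]]
contact_force: [-0.1, 0.6, -1.7]
opening: 0.0147
```

Emit:
send_rows([
  {"ax": 0, "ay": 0, "az": 0, "dx": 0, "dy": 0, "dz": 0, "grip": 1},
  {"ax": 0, "ay": 0, "az": 0, "dx": 0, "dy": 0, "dz": 0, "grip": 1},
  {"ax": 0, "ay": 0, "az": 0, "dx": 0, "dy": 0, "dz": 0, "grip": 1},
])

```text
time: 27.45
eef_pos: [0.5266, 0.0312, 0.1771]
eef_rot: [[0.994, 0.109, -0.0], [0.109, -0.994, 0.0], [-0.0, -0.0, -1.0]]
contact_force: [-0.5, 0.1, -0.6]
opening: 0.0145
```

```bash
python3 - <<'E'
from h import *
plan([.5258,.0313,.1038],6.36)
im,c=snap("wrist","w11.png")
a,ca=snap("scene","a11.png"); b,cb=snap("side","b11.png")
cv2.imwrite("pics/ab11.png",cv2.hconcat([cv2.resize(a[110:230,220:353],(399,360),interpolation=2),cv2.resize(b[130:270,195:328],(399,360),interpolation=2)]))
E
```

```text
pos [0.5266 0.0312 0.1771] yaw 6.28 tilt z [-5.e-04  0.e+00 -1.e+00] open 0.014460809087689366 t 27.45 F [-0.5  0.1 -0.6]
shift units (current tool axes) [-0.03 -0.01  2.93]
az total units -0.01
```

View pics/w11.png

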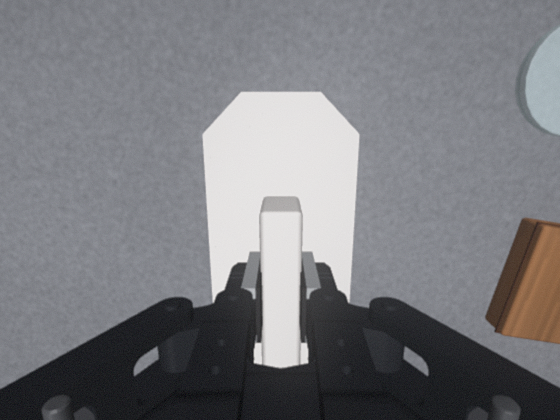

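View pics/ab11.png

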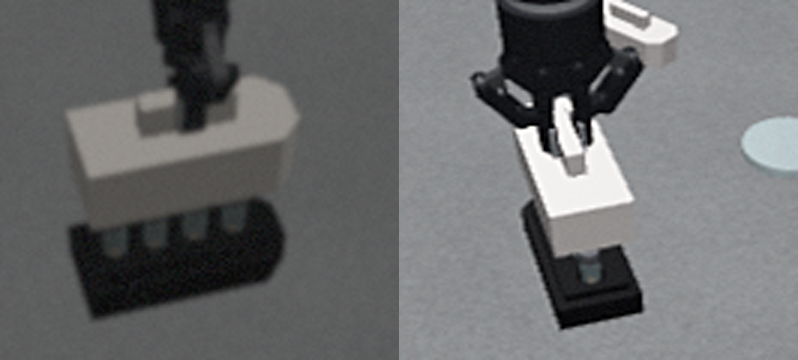

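```bash
python3 - <<'E'
from h import *
im=cv2.imread("pics/w11.png"); c=cam("wrist"); s=env.observe(); p=np.array(s["eef_pos"])
g=cv2.GaussianBlur(im,(3,3),0).min(2)
m=(g>165).astype(np.uint8); m[:,:190]=0;m[:,370:]=0;m[:80]=0;m[250:]=0
cs,_=cv2.findContours(m,cv2.RETR_EXTERNAL,2); m[:]=0; cv2.drawContours(m,[max(cs,key=cv2.contourArea)],-1,1,-1)
ig=np.zeros_like(m); ig[248:]=1
z=p[2]-.0738
r=fit(m,c,poly(.156,.066,.017),[z+.054],(p[0],p[1],np.radians(96.4)),ignore=ig); print(r,p)
E
```

```text
(np.float64(0.5265825824281117), np.float64(0.031771981010095124), np.float64(96.43593119787398), np.float64(0.9957531760435572)) [0.52676416 0.03132893 0.17725379]
```

Emit:
send_rows([
  {"ax": 0, "ay": 0, "az": 0, "dx": -0.03, "dy": 0.02, "dz": 0.2, "grip": 1},
  {"ax": 0, "ay": 0, "az": 0, "dx": 0, "dy": 0, "dz": 0.4, "grip": 1},
  {"ax": 0, "ay": 0, "az": 0, "dx": 0, "dy": 0, "dz": 0.5, "grip": 1},
  {"ax": 0, "ay": 0, "az": 0, "dx": 0, "dy": 0, "dz": 0.5, "grip": 1},
  {"ax": 0, "ay": 0, "az": 0, "dx": 0, "dy": 0, "dz": 0.4, "grip": 1},
  {"ax": 0, "ay": 0, "az": 0, "dx": 0, "dy": 0, "dz": 0.2, "grip": 1},
  {"ax": 0, "ay": 0, "az": 0, "dx": 0, "dy": 0, "dz": 0.1, "grip": 1},
  {"ax": 0, "ay": 0, "az": 0, "dx": 0, "dy": 0, "dz": 0, "grip": 1},
  {"ax": 0, "ay": 0, "az": 0, "dx": 0, "dy": 0, "dz": 0, "grip": 1},
])

```text
time: 28.5
eef_pos: [0.5265, 0.0308, 0.1202]
eef_rot: [[0.994, 0.111, 0.001], [0.111, -0.994, 0.0], [0.001, -0.0, -1.0]]
contact_force: [0.9, -0.4, -0.7]
opening: 0.0146
```

```bash
python3 - <<'E'
from h import *
plan([.5258,.0308,.1038],6.36)
b,cb=snap("side","b12.png"); a,ca=snap("scene","a12.png"); w,c=snap("wrist","w12.png")
cv2.imwrite("pics/ab12.png",cv2.hconcat([cv2.resize(a[130:230,220:330],None,fx=3.6,fy=5,interpolation=2),cv2.resize(b[160:260,205:315],None,fx=3.6,fy=5,interpolation=2)]))
E
```

```text
pos [0.5265 0.0308 0.1202] yaw 6.38 tilt z [ 9.e-04  1.e-04 -1.e+00] open 0.014635167084398463 t 28.5 F [ 0.9 -0.4 -0.7]
shift units (current tool axes) [-0.03 -0.    0.65]
az total units 0.0
```

View pics/ab12.png

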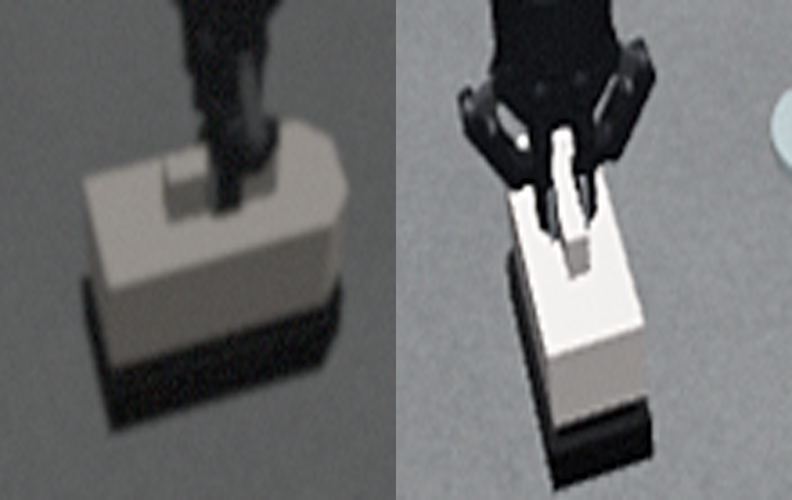

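View pics/w12.png

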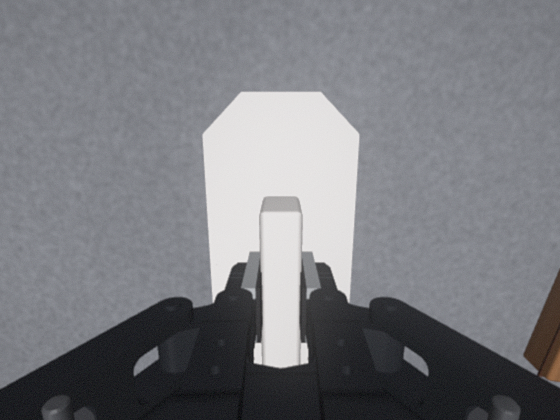

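Emit:
send_rows([
  {"ax": 0, "ay": 0, "az": 0, "dx": -0.03, "dy": 0, "dz": 0.1, "grip": 1},
  {"ax": 0, "ay": 0, "az": 0, "dx": 0, "dy": 0, "dz": 0.1, "grip": 1},
  {"ax": 0, "ay": 0, "az": 0, "dx": 0, "dy": 0, "dz": 0.1, "grip": 1},
  {"ax": 0, "ay": 0, "az": 0, "dx": 0, "dy": 0, "dz": 0, "grip": 1},
])

```text
time: 29.05
eef_pos: [0.525, 0.0307, 0.1118]
eef_rot: [[0.994, 0.111, -0.001], [0.111, -0.994, 0.0], [-0.001, -0.0, -1.0]]
contact_force: [-0.8, -0.3, -1.4]
opening: 0.0147
```

Emit:
send_rows([
  {"ax": 0, "ay": 0, "az": 0, "dx": 0.02, "dy": 0, "dz": 0.08, "grip": 1},
  {"ax": 0, "ay": 0, "az": 0, "dx": 0, "dy": 0, "dz": 0.08, "grip": 1},
  {"ax": 0, "ay": 0, "az": 0, "dx": 0, "dy": 0, "dz": 0.08, "grip": 1},
  {"ax": 0, "ay": 0, "az": 0, "dx": 0, "dy": 0, "dz": 0.04, "grip": 1},
  {"ax": 0, "ay": 0, "az": 0, "dx": 0, "dy": 0, "dz": 0, "grip": 1},
])

```text
time: 29.55
eef_pos: [0.5258, 0.0308, 0.1051]
eef_rot: [[0.994, 0.111, -0.0], [0.111, -0.994, 0.0], [-0.0, -0.0, -1.0]]
contact_force: [0.4, -0.2, -0.2]
opening: 0.0145
```

Emit:
send_rows([
  {"ax": 0, "ay": 0, "az": 0, "dx": 0, "dy": 0, "dz": 0.04, "grip": 1},
  {"ax": 0, "ay": 0, "az": 0, "dx": 0, "dy": 0, "dz": 0.03, "grip": 1},
  {"ax": 0, "ay": 0, "az": 0, "dx": 0, "dy": 0, "dz": 0, "grip": 1},
])

```text
time: 29.85
eef_pos: [0.526, 0.0308, 0.1038]
eef_rot: [[0.994, 0.111, 0.0], [0.111, -0.994, 0.0], [0.0, -0.0, -1.0]]
contact_force: [-0.0, 0.4, -0.3]
opening: 0.0146
```

Emit:
send_rows([
  {"ax": 0, "ay": 0, "az": 0, "dx": 0, "dy": 0, "dz": 0.03, "grip": 1},
  {"ax": 0, "ay": 0, "az": 0, "dx": 0, "dy": 0, "dz": 0.02, "grip": 1},
  {"ax": 0, "ay": 0, "az": 0, "dx": 0, "dy": 0, "dz": 0, "grip": 1},
])

```text
time: 30.15
eef_pos: [0.526, 0.0308, 0.1038]
eef_rot: [[0.994, 0.111, 0.001], [0.111, -0.994, 0.0], [0.001, 0.0, -1.0]]
contact_force: [-3.0, 0.3, 10.0]
opening: 0.0148
```

Emit:
send_rows([
  {"ax": 0, "ay": 0, "az": 0, "dx": 0, "dy": 0, "dz": -0.02, "grip": 0.4},
  {"ax": 0, "ay": 0, "az": 0, "dx": 0, "dy": 0, "dz": 0, "grip": 0},
  {"ax": 0, "ay": 0, "az": 0, "dx": 0, "dy": 0, "dz": 0, "grip": -0.6},
  {"ax": 0, "ay": 0, "az": 0, "dx": 0, "dy": 0, "dz": 0, "grip": -1},
  {"ax": 0, "ay": 0, "az": 0, "dx": 0, "dy": 0, "dz": 0, "grip": -1},
  {"ax": 0, "ay": 0, "az": 0, "dx": 0, "dy": 0, "dz": 0, "grip": -1},
  {"ax": 0, "ay": 0, "az": 0, "dx": 0, "dy": 0, "dz": 0, "grip": -1},
  {"ax": 0, "ay": 0, "az": 0, "dx": 0, "dy": 0, "dz": -0.4, "grip": -1},
  {"ax": 0, "ay": 0, "az": 0, "dx": 0, "dy": 0, "dz": -0.8, "grip": -1},
  {"ax": 0, "ay": 0, "az": 0, "dx": 0, "dy": 0, "dz": -1, "grip": -1},
  {"ax": 0, "ay": 0, "az": 0, "dx": 0, "dy": 0, "dz": -1, "grip": -1},
  {"ax": 0, "ay": 0, "az": 0, "dx": 0, "dy": 0, "dz": -1, "grip": -1},
])

```text
time: 31.35
eef_pos: [0.5258, 0.0308, 0.2096]
eef_rot: [[0.994, 0.111, 0.001], [0.111, -0.994, 0.0], [0.001, -0.0, -1.0]]
contact_force: [-0.1, -0.7, 0.4]
opening: 0.0854
```

Emit:
send_rows([
  {"ax": 0, "ay": 0, "az": 0, "dx": 0, "dy": -0.6, "dz": -0.8, "grip": -1},
  {"ax": 0, "ay": 0, "az": 0, "dx": 0, "dy": -0.6, "dz": -0.5, "grip": -1},
  {"ax": 0, "ay": 0, "az": 0, "dx": 0, "dy": 0, "dz": 0, "grip": -1},
  {"ax": 0, "ay": 0, "az": 0, "dx": 0, "dy": 0, "dz": 0, "grip": -1},
])

```text
time: 31.75
eef_pos: [0.5221, 0.0608, 0.2399]
eef_rot: [[0.994, 0.112, -0.001], [0.112, -0.994, -0.0], [-0.001, 0.0, -1.0]]
contact_force: [-0.0, -0.3, 0.1]
opening: 0.0853
```

```bash
python3 - <<'E'
from h import *
plan([.5258,.0308,.1038],6.36)
w,c=snap("wrist","w13.png"); b,cb=snap("side","b13.png"); a,ca=snap("scene","a13.png"); 
g=cv2.GaussianBlur(w,(3,3),0).min(2); m=(g>165).astype(np.uint8); m[:,:200]=0;m[:,360:]=0
cs,_=cv2.findContours(m,cv2.RETR_EXTERNAL,2); m[:]=0; cv2.drawContours(m,[max(cs,key=cv2.contourArea)],-1,1,-1)
for z in (.076,.080,.084,.088,.094): print(z,np.round(fit(m,c,poly(.156,.066,.017),[z],(.5258,.0312,np.radians(96.4))),4))
cv2.imwrite("pics/ab13.png",cv2.hconcat([cv2.resize(a[130:230,220:330],None,fx=3.6,fy=5,interpolation=2),cv2.resize(b[160:260,205:315],None,fx=3.6,fy=5,interpolation=2)]))
E
```

```text
pos [0.5221 0.0608 0.2399] yaw 6.45 tilt z [-7.e-04 -5.e-04 -1.e+00] open 0.0853498301974572 t 31.75 F [-0.  -0.3  0.1]
shift units (current tool axes) [0.02 1.21 5.44]
az total units 0.01
0.076 [5.26100e-01 3.11000e-02 9.68069e+01 9.28400e-01]
0.08 [5.26000e-01 3.13000e-02 9.65039e+01 9.53000e-01]
0.084 [5.25900e-01 3.13000e-02 9.63674e+01 9.76700e-01]
0.088 [5.25700e-01 3.28000e-02 9.64055e+01 9.87100e-01]
0.094 [5.2580e-01 3.3500e-02 9.6234e+01 9.5810e-01]
```

View pics/ab13.png

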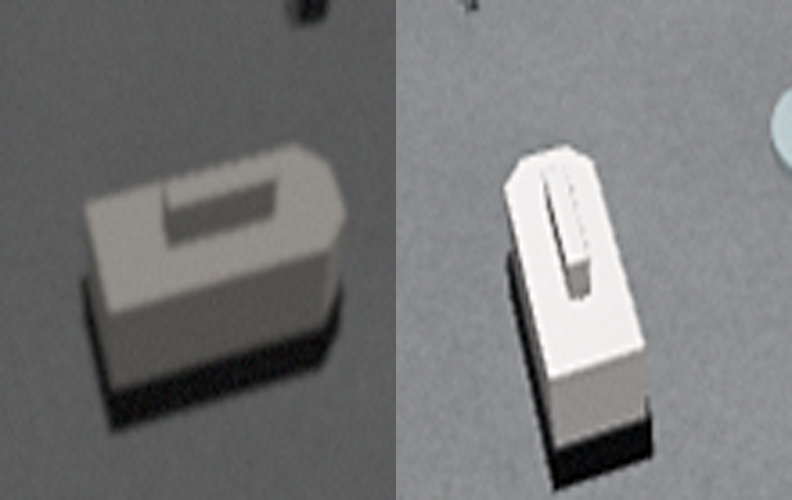

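View pics/w13.png

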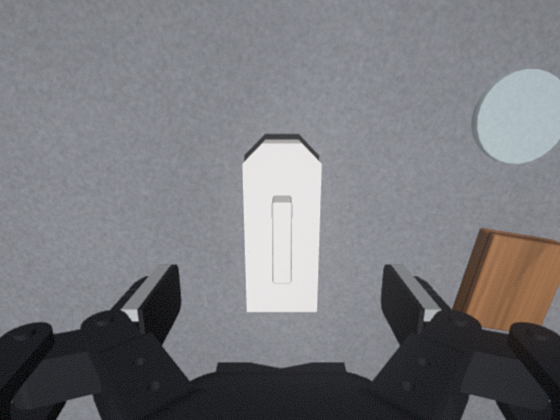

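View pics/b13.png

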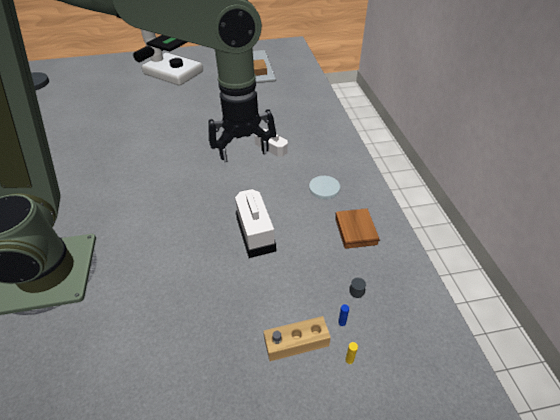

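```bash
python3 - <<'E'
from h import *
out=[]
for n,f,(y0,y1,x0,x1) in (("side","b13.png",(180,260,225,290)),("scene","a13.png",(150,220,235,325))):
    im=cv2.imread("pics/"+f); K,R,C=cam(n); c=(K,R,C)
    big=cv2.resize(im[y0:y1,x0:x1],None,fx=6,fy=6,interpolation=2)
    for P,zs,col in ((poly(.156,.066,.017),(.03,.084),(0,0,255)),(poly(.164,.074,.0193),(0,.03),(0,255,0))):
        for z in zs:
            th=np.radians(96.4);ct,st=np.cos(th),np.sin(th)
            pts=np.array([proj(c,[.5259+ct*p[0]-st*p[1],.0313+st*p[0]+ct*p[1],z]) for p in P])
            pts=(pts-[x0,y0]+.5)*6-.5
            cv2.polylines(big,[pts.round().astype(np.int32)],True,col,1)
    cv2.imwrite(f"pics/ov_{n}.png",big)
E
```

```text
(no output)
```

View pics/ov_side.png

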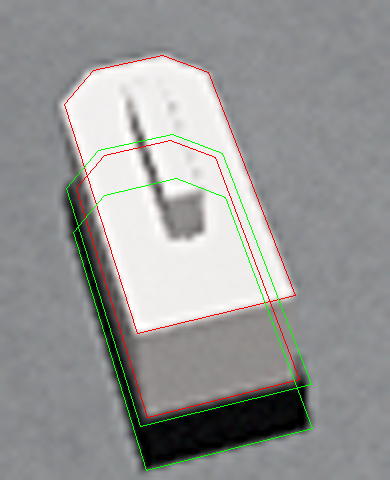

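View pics/ov_scene.png

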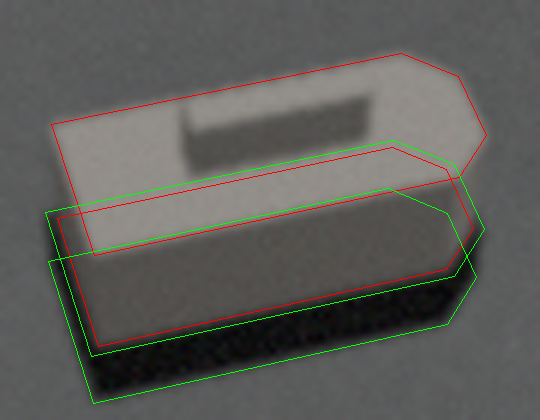

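```bash
python3 - <<'E'
from h import *
print(env.sign_off(), env.observe()["time"])
E
```

```text
the job is handed in; nothing more can be done
the job is handed in; nothing more can be done
```

The tall vial now stands in the box's free hole (the one at the cut-corner end), and the larger white cover is seated on the box with its cut corners over the box's cut corners. I handed it in at about 32 s of the 58 s limit; no verdict was reported.

**Vial:** I lowered it until it touched at about 4 N, with the tool at 0.0622 m, the same height at which I had gripped it in the stand. After release, the cap centres of all four vials matched their predicted positions at 76 mm.

**Cover:** It met the ledge at the expected tool height (0.1038 m, against 0.0738 m on the bench), pressing with about 10 N. After release its fitted position was within about 2 mm and 0.1° of the box. The seated outline lines up closely in the side view.

**Not fully in agreement:**
- The height fit from the wrist picture alone preferred a roof at about 88 mm over the seated 84 mm. The contact height and the side view both say it is fully down.
- The scene camera's overlay was off by about 1 pixel for box and cover alike, which looks like calibration.

In the last pictures the short vial, dish, slide box, loupe and the blue and yellow look-alikes stood where they had been.

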